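Unload a hinged casting mould after a lid-hold check

ROBOT

A 7-joint arm with a two-finger parallel gripper is mounted at the origin on a cart in front of the work surface, level with it; the furniture and walls round the work are solid. World frame = base frame: x ahead of the robot, y to its left, z up, the work surface at z = 0. Lengths are in m, angles in rad, forces in N, time in s.
With the tool pointing down it reaches from about 0.35 to 0.775 m from the base axis. Payload 3.1 kg.
Tool frame: the origin (TCP) lies at the very end of the fingers, on their centre line; the grasp point (between the pads) lies 19 mm behind it; z points along the fingers, y is the line along which they close (so a half turn about z gives the same grasp; the last joint's range is limited). The gripper opens to 85 mm and grips with 20 to 120 N. Pads are 22 mm wide; open, the fingers measure 114 mm over their backs; the gripper's body (76 mm by 85 mm) begins 54 mm behind the grasp point. The pads swing forward as they close: fully open they stand 13 mm farther back than shut.
Start: joints at [1.244, 0.311, 0.014, 1.512, -0.004, 1.319, -0.027], TCP at [0.155, -0.528, 0.231] pointing down, gripper open.
Joint ranges: [-2.7, 2.7], [-0.3, 1.91], [-1.27, 1.3], [0.12, 2.57], [-1.44, 4.58], [0.2, 2.03], [-3.05, 3.05]. Speed limits (rad/s): [2.79, 2.79, 3.14, 3.14, 3.14, 3.14, 3.14].

INTERFACE

Orientations are given as a rotation vector (axis times angle).
In Python, from workcell import manip gives the robot as it stands.
- The arm moves only by the tool servo_tool, never from a script. Its argument "plan" is a list of rows, each an object with "delta_pos": the shift along the world's x, y, z in m, a list of three; "spin": the turn about the world's z in degrees; "jaw": the finger opening in m, from 0 to 0.0854. A call has 1 to 8 rows; each row is the pose to reach, as a shift and turn from the pose commanded when the call began; what a row does not reach only later rows make up. A row lasts 1/10 s, in which the tool goes at most 50 mm and 8.59 degrees, less where a joint would pass 70% of its speed; a pose out of reach is approached as far as the arm can. A call with a gripper value outside its range is refused whole. The fingers move at their own pace and stop on an object; the grip force is fixed at half the most. Time passes only in rows, so rows that repeat a pose let the fingers close. It gives the time, the measured TCP pose, the force, the opening and the grip force at its end, in the units of the state.
- manip.read_state(): the state, without advancing time (a new reading comes with each control period).
- manip.snapshot(name): name is "scene" or "top" or "wrist"; returns a dict with "color" (400x640x3 uint8, blue, green, red), "intrinsics" (3x3 intrinsics, pixels), "T" (4x4, takes a point from camera to world coordinates). Camera axes: x right, y up, looking along -z (the intrinsics and any distortion apply to the point x, -y, -z); pixel columns grow to the right and rows downward; lengths in m; the calibration is good to about 2 mm. The wrist camera is an equidistant fisheye: a pixel r from the principal point sees the ray r / f radians off the axis. A picture is of the moment at which its call begins. There is no depth.
- manip.hand_in(): hands the job in; it is judged then, once.
The state is a dict: "clock": time; "joint_pos": joint angles; "joint_vel": joint speeds; "effort": joint torques, N m; "position": TCP position; "tcp_rot": TCP orientation; "force": force on the tool from outside, world axes, zero at the start; "moment": the same for the moment, N m; "grip_width": finger opening in m; "finger_force": force on a finger pad.
Only numpy, scipy, OpenCV 4.12 (cv2) and the standard library are available. Lean on these libraries where they do the work, as an engineer would, in place of code of your own. Each camera call takes 0.05 s, during which the arm holds its last target. There are 200 camera calls.

TASK

Unload the casting mould and leave it closed for the next pour: swing the clamp clear of the lid, lift the lid about half way (45 degrees) and let go of it for two or three seconds to see that the friction hinge holds it, and only then open it right back to its stop. Lift every casting out of its cavity and put it in the steel tray, then shut the lid gently and swing the clamp fully back over it. Leave the brush, hex key and marker where they lie.

Things in the scene. Friction and masses are not known exactly. Their poses are not given: they have to be found in the camera images.
- mould: fixed bench mould, aluminium block 236 (its y) x 96 mm on a steel base plate; origin: under the middle of the cavity row, on the table; x from its front to the hinge, y to the left, z up. Flat parting face at z = 30 mm. Four three-lobed cavities 10 mm deep (floor z = 20), 1.5 mm wider all round than a casting, at x = 0, y = -85.5, -28.5, 28.5, 85.5 mm
- lid (a joint): lid angle, rad: 0 shut, grows as it is raised, 1.92 at its stop (20 deg past upright). 10 mm aluminium plate 236 x 96 mm, 0.5 kg, on the parting face, with a pouring hole (18 mm below, 25 mm on top) over each cavity. Friction hinge (0.5 N m): should stay at any angle; raising takes about 6 N at the handle
- lid_hinge (a point): middle of the hinge axis, which runs along the mould's y at x = +56 mm, z = 30 mm in the mould's frame
- lid_handle (a point): middle of the lid's handle: round black bar 13 mm thick, 80 mm long, along the mould's y, 33 mm clear of the lid's front edge, 142 mm from the hinge axis and 5 mm above the lid's underside; lid shut: x = -86, z = 35 mm in the mould's frame. Can be gripped from straight above at every lid angle
- clamp (a joint): swing clamp angle, rad: 0 with its arm over the lid (holding it down), grows counterclockwise from above, 1.75 at its stop, the arm to the front; clears the lid above about 1.4. Turns on an upright post at x = -26, y = -144 mm in the mould's frame, stiffly (0.12 N m), and stays where left
- clamp_knob (a point): middle of the clamp's upright black knob, 20 mm thick, 32 mm tall (49 to 81 mm above the table, this point 65 mm), on the arm (18 mm wide, 41 to 49 mm above the table) 66 mm from the post's axis: at clamp angle a, x = -26 - 66 sin a, y = -144 + 66 cos a mm in the mould's frame
- tray: loose square tray of sheet steel, 140 x 140 x 16 mm, wall 3 mm, inner floor 3 mm up; origin: centre of its underside; z up. It stands left or right of the mould; at the left, the conveyor drive box (front face x = 0.56 m, 115 mm tall) is behind it, at the right a bottle 150 mm tall (x = 0.64, y = -0.39 m)
- brush: loose dusting brush 168 mm long, 32 mm wide, 12 mm high, near the front edge of the table; origin: centre of its underside; bystander
- hex_key: loose black hexagon key, 83 x 31 x 5 mm, near the front edge of the table; origin: centre of its underside; bystander
- marker: loose marker pen, 122 mm long, 16 mm thick, behind the mould; origin: centre of its underside; bystander
- cast0: cast white plastic spinner body, 45 x 49 mm over three lobes (radius 10 mm, 17 mm from the hub), 10 mm thick, 60 g, with a round sprue stub on the hub 13 mm thick, its top 26 mm above the underside; origin: underside, on the sprue's axis; z along the sprue. Starts in the cavity at y = -85.5 mm, flush with the parting face, the sprue proud through the lid's pouring hole; may be absent
- cast1: cast white plastic spinner body like cast0, starts in the cavity at y = -28.5 mm; may be absent
- cast2: cast white plastic spinner body like cast0, starts in the cavity at y = 28.5 mm; may be absent
- cast3: cast white plastic spinner body like cast0, starts in the cavity at y = 85.5 mm; may be absent

How it is judged:
By the outcome, as a careful person would: the job done as asked, in the order asked, and still so for the second after the job is handed in, with the robot touching nothing.
Of cast0, cast1, cast2, cast3 only 2 to 4 are there at a start; the rules pass over those that are not, and their reading is None.
At some moment in a run one of tray may be knocked a few centimetres aside while the robot is not near it.
Once in a run the grip may slacken for a moment while it holds something.
It also fails if it takes over 210 s, if anything falls off the work surface, if the arm or the gripper's body presses on something with over 40 N, if the wrist force passes 120 N, or if a joint passes its speed limit or range.

## Working session

There is one attempt and no reset: what is moved stays moved. The work goes in short steps, Python scripts to look and compute and a tool call to move; the robot and the scene stay as the last step left them, time stands still between calls to the robot, and variables do not carry over. Pictures are saved under pics/ and viewed, at most 17 in all, crops included, and the job is handed in when it is done.

Besides the shell and the picture viewer there is one more tool, called after "Emit:" as name([rows], argument=value, ...), one row to a line, values as JSON. servo_tool: Moves the arm, as the interface text tells. Its arguments: {"type":"object","properties":{"plan":{"type":"array","items":{"type":"object","properties":{"delta_pos":{"type":"array","items":{"type":"number"}},"spin":{"type":"number"},"jaw":{"type":"number"}}}}},"required":["plan"]}

```bash
ls; mkdir -p pics; cat > h.py <<'E'
import numpy as np, cv2
from workcell import manip
def snap(n,f=None):
    s=manip.snapshot(n)
    if f: cv2.imwrite('pics/'+f,s['color'])
    return s
def ray(s,u,v,fish=False):
    K=np.array(s['intrinsics']);T=np.array(s['T'])
    x=(u-K[0,2])/K[0,0];y=(v-K[1,2])/K[1,1]
    if fish:
        r=np.hypot(x,y);k=np.sin(r)/r if r>1e-9 else 1;d=np.array([x*k,-y*k,-np.cos(r)])
    else: d=np.array([x,-y,-1.])
    return T[:3,3],T[:3,:3]@d
def onz(s,u,v,z,fish=False):
    o,d=ray(s,u,v,fish);return o+d*(z-o[2])/d[2]
def proj(s,p):
    K=np.array(s['intrinsics']);T=np.array(s['T'])
    q=T[:3,:3].T@(np.array(p)-T[:3,3]);return K[0,0]*q[0]/-q[2]+K[0,2],K[1,1]*-q[1]/-q[2]+K[1,2]
E
python3 - <<'E'
from h import *
for n in('top','scene'):
    s=snap(n,n+'0.png');print(n,np.round(s['intrinsics'],1).tolist(),np.round(s['T'],3).tolist())
st=manip.read_state();print(st)
E
```

```text
pics
top [[453.5, 0.0, 323.2], [0.0, 453.5, 192.3], [0.0, 0.0, 1.0]] [[0.022, 0.998, -0.061, 0.451], [-1.0, 0.021, -0.015, -0.025], [-0.014, 0.061, 0.998, 1.157], [0.0, 0.0, 0.0, 1.0]]
scene [[372.9, 0.0, 313.8], [0.0, 372.9, 202.3], [0.0, 0.0, 1.0]] [[-0.889, 0.318, -0.329, 0.214], [-0.457, -0.59, 0.665, 0.598], [0.018, 0.742, 0.67, 0.682], [0.0, 0.0, 0.0, 1.0]]
{'clock': 0.1, 'joint_pos': array([ 1.24429446,  0.31165579,  0.0140233 ,  1.51289761, -0.00442403,
        1.31918413, -0.02724734]), 'joint_vel': array([-3.69615244e-05, -1.56390847e-03,  2.48765468e-04, -3.86564537e-03,
        8.67246194e-04, -6.50822317e-06,  7.53847055e-04]), 'effort': array([ 4.20878359e-04, -3.80851400e+01,  1.46334018e-01, -2.31240571e+01,
        1.21682027e-02,  8.07208096e-03, -2.92368532e-05]), 'position': array([ 0.15435605, -0.52722095,  0.23032384]), 'tcp_rot': array([-3.10773558e+00, -4.45551195e-01,  5.87319817e-04]), 'force': array([ 0.48864203,  0.04480674, -0.00630834]), 'moment': array([-0.00397393,  0.02613184,  0.03159686]), 'finger_force': 0.0, 'grip_width': 0.0853514969914686}
```

View pics/top0.png

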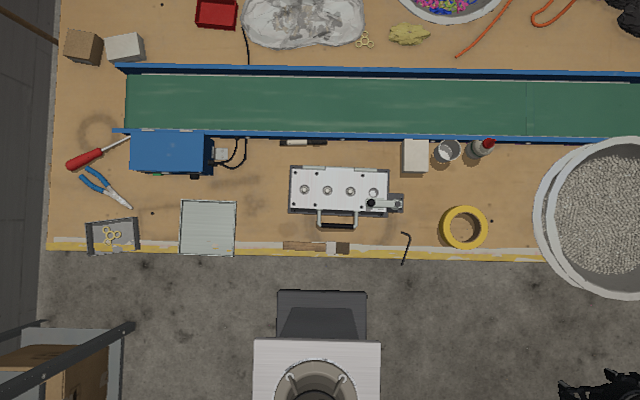

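View pics/scene0.png

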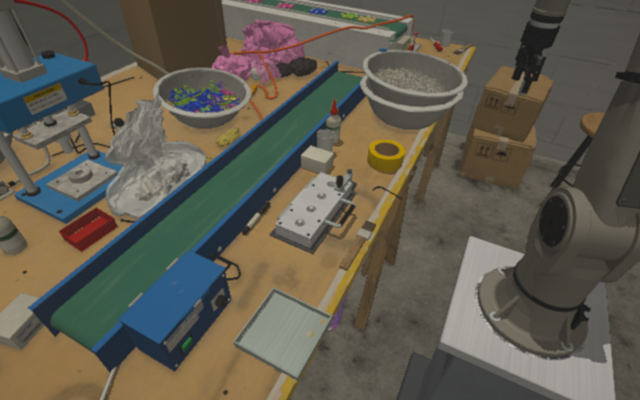

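The top view shows the mould near (338,190), the clamp post right at about (397,203), the handle at (337,226) and the tray left at (207,228). Now I'll measure these.

```bash
python3 - <<'E'
from h import *
s=snap('top');c=s['color']
cv2.imwrite('pics/top1.png',cv2.resize(c[155:250,275:415],None,fx=5.7,fy=5.7,interpolation=cv2.INTER_CUBIC))
g=cv2.cvtColor(c,cv2.COLOR_BGR2HSV)
lid=((g[...,1]<25)&(g[...,2]>185)).astype('uint8');m=np.zeros_like(lid);m[160:230,285:400]=1
n,l,st,_=cv2.connectedComponentsWithStats(lid*m);i=1+np.argmax(st[1:,4]);print(st[i])
cn=cv2.findContours((l==i).astype('uint8'),0,2)[0][0];r=cv2.minAreaRect(cn);print(r)
for p in cv2.boxPoints(r): print(p,onz(s,*p,.04).round(4))
for p in [(180,200),(235,200),(235,255),(180,255)]: print('tray',onz(s,*p,.016).round(4))
for p in [(305,189),(327,190),(350,191),(373,193),(370.5,204),(397,203)]: print(p,onz(s,*p,.046).round(4))
E
```

```text
[ 291  168   96   43 2933]
((338.5498046875, 188.4547576904297), (94.4643783569336, 41.28654861450195), 2.726310968399048)
[290.38916 206.82805] [0.4811 0.0726 0.04  ]
[292.35297 165.58824] [0.5834 0.0704 0.04  ]
[386.71045 170.08147] [ 0.5769 -0.1633  0.04  ]
[384.74664 211.32127] [ 0.475  -0.1598  0.04  ]
tray [0.4931 0.3547 0.016 ]
tray [0.496  0.2151 0.016 ]
tray [0.3581 0.2105 0.016 ]
tray [0.3549 0.349  0.016 ]
(305, 189) [0.5255 0.0373 0.046 ]
(327, 190) [ 0.5242 -0.0169  0.046 ]
(350, 191) [ 0.5229 -0.0733  0.046 ]
(373, 193) [ 0.5191 -0.1298  0.046 ]
(370.5, 204) [ 0.492 -0.124  0.046]
(397, 203) [ 0.4958 -0.1887  0.046 ]
```

View pics/top1.png

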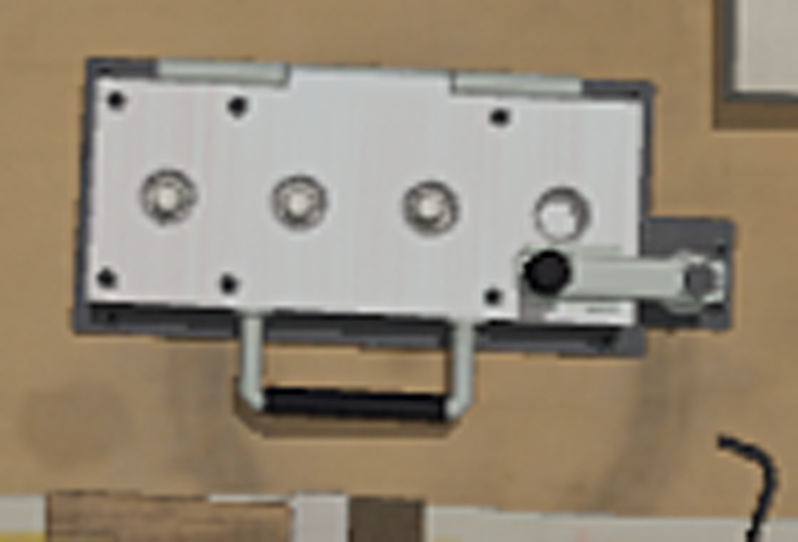

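The crop shows sprues at (168,196), (299,202) and (430,208). The rightmost hole, (561,214), looks empty. Knob at (547,271), post at (700,280), handle bar from (262,400) to (447,407).

```bash
cat >> h.py <<'E'
def mould(p): # mould frame -> world
    M=np.load('M.npy');c,s=np.cos(M[2]),np.sin(M[2])
    return np.array([M[0]+c*p[0]-s*p[1],M[1]+s*p[0]+c*p[1],p[2]])
E
python3 - <<'E'
from h import *
s=snap('top')
f=lambda x,y,z:onz(s,275+(x+.5)/5.7-.5,155+(y+.5)/5.7-.5,z)
P=[f(168,196,.04),f(299,202,.04),f(430,208,.04),f(561,214,.04)]
c=np.mean(P,0);d=P[0]-P[3];a=np.arctan2(-d[0],d[1]);print(np.round(P,4),np.linalg.norm(d),np.degrees(a))
np.save('M.npy',[c[0],c[1],a])
print('M',c,a)
print('handle',f(262,400,.0415),f(447,407,.0415),'pred',mould((-86,0,35)) if 0 else mould((-.086,0,.035)))
print('knob',f(547,271,.081),mould((-.026,-.078,.081)));print('post',f(700,280,.05),mould((-.026,-.144,.05)))
for b in np.linspace(0,1.75,8): print('knob',round(b,2),mould((-.026-.066*np.sin(b),-.144+.066*np.cos(b),.065)).round(4))
for t in np.linspace(0,1.92,9): print('handle',round(t,2),mould((.056-.142*np.cos(t)+.005*np.sin(t)*1,0,.03+.142*np.sin(t)+.005*np.cos(t))).round(4))
for n,p in (('c0',(0,-.0855,.03)),('c1',(0,-.0285,.03)),('c2',(0,.0285,.03)),('c3',(0,.0855,.03))):print(n,mould(p).round(4))
E
```

```text
[[ 0.5259  0.0399  0.04  ]
 [ 0.5245 -0.0169  0.04  ]
 [ 0.5231 -0.0737  0.04  ]
 [ 0.5216 -0.1303  0.04  ]] 0.1702747801012548 -1.4406503254065504
M [ 0.52377982 -0.0452488   0.04      ] -0.02514409154827202
handle [ 0.43862404 -0.00281093  0.0415    ] [ 0.43735542 -0.08245459  0.0415    ] pred [ 0.437807   -0.04308664  0.035     ]
knob [ 0.49516464 -0.12096943  0.081     ] [ 0.495827   -0.12257047  0.081     ]
post [ 0.49396926 -0.18912453  0.05      ] [ 0.49416767 -0.18854961  0.05      ]
knob 0.0 [ 0.4958 -0.1226  0.065 ]
knob 0.25 [ 0.4795 -0.1242  0.065 ]
knob 0.5 [ 0.464  -0.1299  0.065 ]
knob 0.75 [ 0.4504 -0.1391  0.065 ]
knob 1.0 [ 0.4395 -0.1515  0.065 ]
knob 1.25 [ 0.4321 -0.1662  0.065 ]
knob 1.5 [ 0.4285 -0.1822  0.065 ]
knob 1.75 [ 0.4289 -0.1987  0.065 ]
handle 0.0 [ 0.4378 -0.0431  0.035 ]
handle 0.24 [ 0.4431 -0.0432  0.0686]
handle 0.48 [ 0.4562 -0.0435  0.1   ]
handle 0.72 [ 0.4763 -0.0441  0.1274]
handle 0.96 [ 0.5024 -0.0447  0.1492]
handle 1.2 [ 0.533  -0.0455  0.1642]
handle 1.44 [ 0.5662 -0.0463  0.1714]
handle 1.68 [ 0.6002 -0.0472  0.1706]
handle 1.92 [ 0.633  -0.048   0.1617]
c0 [ 0.5216 -0.1307  0.03  ]
c1 [ 0.5231 -0.0737  0.03  ]
c2 [ 0.5245 -0.0168  0.03  ]
c3 [0.5259 0.0402 0.03  ]
```

Emit:
servo_tool([
  {"delta_pos": [0.03, 0.036, 0], "spin": 6, "jaw": 0.05},
  {"delta_pos": [0.06, 0.072, 0], "spin": 12, "jaw": 0.05},
  {"delta_pos": [0.09, 0.108, 0], "spin": 18, "jaw": 0.05},
  {"delta_pos": [0.12, 0.144, 0], "spin": 24, "jaw": 0.05},
  {"delta_pos": [0.15, 0.18, 0], "spin": 30, "jaw": 0.05},
  {"delta_pos": [0.18, 0.216, 0], "spin": 36, "jaw": 0.05},
  {"delta_pos": [0.21, 0.252, 0], "spin": 42, "jaw": 0.05},
  {"delta_pos": [0.24, 0.288, 0], "spin": 48, "jaw": 0.05},
])

```text
clock: 1.0
position: [0.3953, -0.2383, 0.2314]
tcp_rot: [2.656, 1.677, -0.0]
force: [0.9, -1.5, 0.2]
grip_width: 0.0501
finger_force: 0.0
```

Emit:
servo_tool([
  {"delta_pos": [0.03, 0.036, -0.01], "spin": 6, "jaw": 0.05},
  {"delta_pos": [0.06, 0.072, -0.02], "spin": 12, "jaw": 0.05},
  {"delta_pos": [0.09, 0.108, -0.04], "spin": 18, "jaw": 0.05},
  {"delta_pos": [0.1, 0.117, -0.08], "spin": 24, "jaw": 0.05},
  {"delta_pos": [0.1, 0.117, -0.1], "spin": 24, "jaw": 0.05},
  {"delta_pos": [0.1, 0.117, -0.1], "spin": 24, "jaw": 0.05},
  {"delta_pos": [0.1, 0.117, -0.1], "spin": 24, "jaw": 0.05},
])

```text
clock: 1.7
position: [0.4945, -0.1233, 0.1315]
tcp_rot: [-2.255, -2.187, 0.001]
force: [-0.1, 0.1, 0.6]
grip_width: 0.0498
finger_force: 0.0
```

```bash
cat >> h.py <<'E'
def pose():
    s=manip.read_state();from scipy.spatial.transform import Rotation as R
    y=R.from_rotvec(s['tcp_rot']).as_matrix()[:,1]
    print('t %.1f'%s['clock'],'pos',s['position'].round(4),'yang %.1f'%np.degrees(np.arctan2(y[1],y[0])),'F',s['force'].round(1),'w %.4f ff %.1f'%(s['grip_width'],s['finger_force']),'q7 %.2f'%s['joint_pos'][6])
    return s
E
python3 - <<'E'
from h import *
pose();s=snap('wrist','w1.png');print(s['intrinsics'],s['T'])
E
```

```text
t 1.7 pos [ 0.4945 -0.1233  0.1315] yang -1.7 F [-0.1  0.1  0.6] w 0.0498 ff 0.0 q7 0.01
[[309.70691629   0.         317.01856651]
 [  0.         309.70691629 202.71910025]
 [  0.           0.           1.        ]] [[ 9.99547551e-01  2.91751283e-02  7.31473252e-03  4.95688216e-01]
 [-3.00664297e-02  9.62382402e-01  2.70029853e-01 -5.29510059e-02]
 [ 8.38585751e-04 -2.70127606e-01  9.62824165e-01  2.73876128e-01]
 [ 0.00000000e+00  0.00000000e+00  0.00000000e+00  1.00000000e+00]]
```

View pics/w1.png

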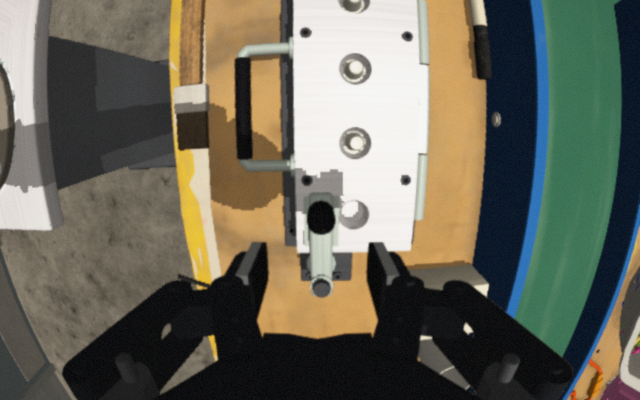

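The knob at (320,216) is centred between the fingers, and cavity 0, at (353,212), is empty. I'll descend and grip.

Emit:
servo_tool([
  {"delta_pos": [0.001, 0.001, -0.03], "jaw": 0.05},
  {"delta_pos": [0.001, 0.001, -0.06], "jaw": 0.05},
  {"delta_pos": [0.001, 0.001, -0.078], "jaw": 0.05},
  {"delta_pos": [0.001, 0.001, -0.078], "jaw": 0.05},
  {"delta_pos": [0.001, 0.001, -0.078], "jaw": 0.01},
  {"delta_pos": [0.001, 0.001, -0.078], "jaw": 0.01},
  {"delta_pos": [0.001, 0.001, -0.078], "jaw": 0.01},
  {"delta_pos": [0.001, 0.001, -0.078], "jaw": 0.01},
])

```text
schema error: expected keys delta_pos, spin, jaw
```

Emit:
servo_tool([
  {"delta_pos": [0, 0, 0], "jaw": 0.01},
  {"delta_pos": [0, 0, 0], "jaw": 0.01},
])

```text
schema error: expected keys delta_pos, spin, jaw
```

Emit:
servo_tool([
  {"delta_pos": [0.001, 0.001, -0.03], "spin": 0, "jaw": 0.05},
  {"delta_pos": [0.001, 0.001, -0.06], "spin": 0, "jaw": 0.05},
  {"delta_pos": [0.001, 0.001, -0.078], "spin": 0, "jaw": 0.05},
  {"delta_pos": [0.001, 0.001, -0.078], "spin": 0, "jaw": 0.05},
  {"delta_pos": [0.001, 0.001, -0.078], "spin": 0, "jaw": 0.01},
  {"delta_pos": [0.001, 0.001, -0.078], "spin": 0, "jaw": 0.01},
  {"delta_pos": [0.001, 0.001, -0.078], "spin": 0, "jaw": 0.01},
  {"delta_pos": [0.001, 0.001, -0.078], "spin": 0, "jaw": 0.01},
])

```text
clock: 2.55
position: [0.4973, -0.1224, 0.0556]
tcp_rot: [2.252, 2.185, 0.003]
force: [-0.6, -0.1, 6.3]
grip_width: 0.018
finger_force: 58.5
```

```bash
python3 - <<'E'
from h import *
pose()
for b in np.arange(0,1.81,.125): print(round(b,3),round(np.degrees(b),1),((mould((-.026-.066*np.sin(b),-.144+.066*np.cos(b),0))-mould((-.026,-.078,0)))[:2]*1000).round(1))
E
```

```text
t 2.5 pos [ 0.4973 -0.1224  0.0556] yang -1.7 F [-0.6 -0.1  6.3] w 0.0180 ff 58.5 q7 -0.04
0.0 0.0 [0. 0.]
0.125 7.2 [-8.2 -0.3]
0.25 14.3 [-16.4  -1.6]
0.375 21.5 [-24.3  -4. ]
0.5 28.6 [-31.8  -7.3]
0.625 35.8 [-38.9 -11.5]
0.75 43.0 [-45.4 -16.6]
0.875 50.1 [-51.2 -22.4]
1.0 57.3 [-56.3 -28.9]
1.125 64.5 [-60.5 -36. ]
1.25 71.6 [-63.7 -43.6]
1.375 78.8 [-66.1 -51.5]
1.5 85.9 [-67.4 -59.7]
1.625 93.1 [-67.6 -67.9]
1.75 100.3 [-66.9 -76.1]
```

Emit:
servo_tool([
  {"delta_pos": [0.0, 0.0, 0.002], "spin": 0, "jaw": 0.01},
  {"delta_pos": [-0.008, -0.0, 0.002], "spin": 7.2, "jaw": 0.01},
  {"delta_pos": [-0.016, -0.002, 0.002], "spin": 14.3, "jaw": 0.01},
  {"delta_pos": [-0.024, -0.004, 0.002], "spin": 21.5, "jaw": 0.01},
  {"delta_pos": [-0.032, -0.007, 0.002], "spin": 28.6, "jaw": 0.01},
  {"delta_pos": [-0.039, -0.0115, 0.002], "spin": 35.8, "jaw": 0.01},
  {"delta_pos": [-0.045, -0.0165, 0.002], "spin": 43, "jaw": 0.01},
  {"delta_pos": [-0.051, -0.0225, 0.002], "spin": 50, "jaw": 0.01},
])

```text
clock: 3.35
position: [0.4456, -0.1454, 0.0558]
tcp_rot: [1.11, 2.935, 0.0]
force: [4.3, -0.5, -4.6]
grip_width: 0.0181
finger_force: 59.8
```

Emit:
servo_tool([
  {"delta_pos": [-0.005, -0.0065, 0], "spin": 7.2, "jaw": 0.01},
  {"delta_pos": [-0.009, -0.0135, 0], "spin": 14.3, "jaw": 0.01},
  {"delta_pos": [-0.0125, -0.021, 0], "spin": 21.5, "jaw": 0.01},
  {"delta_pos": [-0.015, -0.029, 0], "spin": 28.6, "jaw": 0.01},
  {"delta_pos": [-0.016, -0.037, 0], "spin": 35.8, "jaw": 0.01},
  {"delta_pos": [-0.0165, -0.0455, 0], "spin": 43, "jaw": 0.01},
  {"delta_pos": [-0.016, -0.052, 0], "spin": 49, "jaw": 0.01},
  {"delta_pos": [-0.016, -0.052, 0], "spin": 49, "jaw": 0.01},
])

```text
clock: 4.15
position: [0.4298, -0.1982, 0.0557]
tcp_rot: [-0.196, 3.132, -0.002]
force: [3.3, -3.2, -2.5]
grip_width: 0.0181
finger_force: 59.9
```

Emit:
servo_tool([
  {"delta_pos": [0, 0, 0], "spin": 0, "jaw": 0.05},
  {"delta_pos": [0, 0, 0], "spin": 0, "jaw": 0.05},
  {"delta_pos": [0, 0, 0], "spin": 0, "jaw": 0.05},
  {"delta_pos": [0, 0, 0.04], "spin": 0, "jaw": 0.05},
  {"delta_pos": [0, 0, 0.08], "spin": 0, "jaw": 0.05},
  {"delta_pos": [0, 0, 0.08], "spin": 0, "jaw": 0.05},
])

```text
clock: 4.75
position: [0.4326, -0.1965, 0.1402]
tcp_rot: [-0.201, 3.126, -0.008]
force: [1.0, 0.1, 1.5]
grip_width: 0.0502
finger_force: 0.0
```

```bash
python3 - <<'E'
from h import *
pose();s=snap('top');c=s['color']
cv2.imwrite('pics/top2.png',cv2.resize(c[150:260,175:435],None,fx=3,fy=3,interpolation=cv2.INTER_CUBIC))
E
```

```text
t 4.8 pos [ 0.4326 -0.1965  0.1402] yang 97.4 F [1.  0.1 1.5] w 0.0502 ff 0.0 q7 1.78
```

View pics/top2.png

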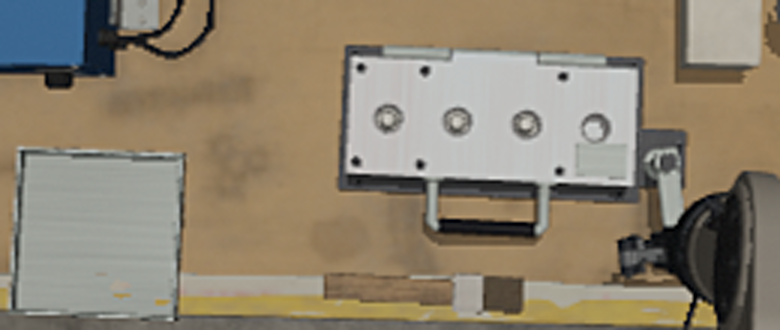

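The clamp is now swung to the front and clear of the lid: post near (662,160) in the crop, arm running down. The handle bar is at (487,227). Next the gripper goes above the handle.

Emit:
servo_tool([
  {"delta_pos": [0.0, 0.02, 0], "spin": -8.5, "jaw": 0.04},
  {"delta_pos": [0.0, 0.04, 0], "spin": -17, "jaw": 0.04},
  {"delta_pos": [0.0, 0.06, 0], "spin": -25.5, "jaw": 0.04},
  {"delta_pos": [0.0, 0.08, 0], "spin": -34, "jaw": 0.04},
  {"delta_pos": [0.0, 0.1, 0], "spin": -42, "jaw": 0.04},
  {"delta_pos": [0.0, 0.12, 0], "spin": -50, "jaw": 0.04},
  {"delta_pos": [0.0, 0.14, 0], "spin": -58, "jaw": 0.04},
  {"delta_pos": [0.0095, 0.153, 0], "spin": -66, "jaw": 0.04},
])

```text
clock: 5.6
position: [0.4354, -0.0416, 0.1339]
tcp_rot: [-1.543, -2.732, 0.004]
force: [0.1, -1.0, -0.4]
grip_width: 0.0397
finger_force: 0.0
```

Emit:
servo_tool([
  {"delta_pos": [0.0, 0.0, 0], "spin": -8.5, "jaw": 0.04},
  {"delta_pos": [0.0, 0.0, -0.02], "spin": -17, "jaw": 0.04},
  {"delta_pos": [0.0, 0.0, -0.04], "spin": -25.5, "jaw": 0.04},
  {"delta_pos": [0.0, 0.0, -0.06], "spin": -33, "jaw": 0.04},
  {"delta_pos": [0.0, 0.0, -0.06], "spin": -33, "jaw": 0.04},
  {"delta_pos": [0.0, 0.0, -0.06], "spin": -33, "jaw": 0.04},
])

```text
clock: 6.2
position: [0.437, -0.043, 0.0747]
tcp_rot: [-2.249, -2.191, 0.002]
force: [0.6, 1.0, -0.1]
grip_width: 0.0401
finger_force: 0.0
```

```bash
python3 - <<'E'
from h import *
pose();s=snap('wrist','w2.png')
E
```

```text
t 6.2 pos [ 0.437  -0.043   0.0747] yang -1.5 F [ 0.6  1.  -0.1] w 0.0401 ff 0.0 q7 -0.20
```

View pics/w2.png

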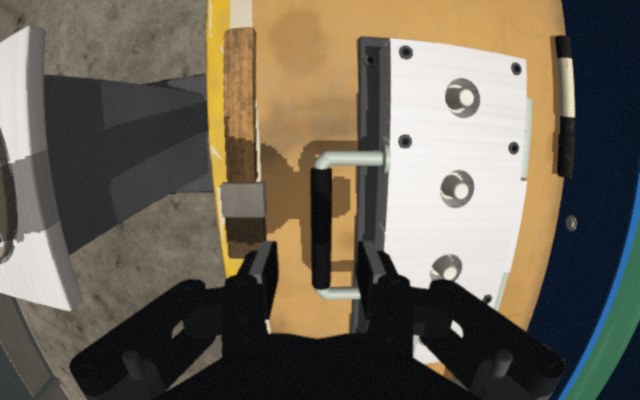

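The bar at (321,225) is centred between the fingers. I'll descend and grip.

Emit:
servo_tool([
  {"delta_pos": [0.001, 0.0, -0.03], "spin": 0, "jaw": 0.04},
  {"delta_pos": [0.001, 0.0, -0.055], "spin": 0, "jaw": 0.04},
  {"delta_pos": [0.001, 0, -0.057], "spin": 0, "jaw": 0.04},
  {"delta_pos": [0.001, 0, -0.057], "spin": 0, "jaw": 0.0},
  {"delta_pos": [0.001, 0, -0.057], "spin": 0, "jaw": 0.0},
  {"delta_pos": [0.001, 0, -0.057], "spin": 0, "jaw": 0.0},
  {"delta_pos": [0.001, 0, -0.057], "spin": 0, "jaw": 0.0},
  {"delta_pos": [0.001, 0, -0.057], "spin": 0, "jaw": 0.0},
])

```text
clock: 7.05
position: [0.4394, -0.0433, 0.0198]
tcp_rot: [2.252, 2.188, 0.0]
force: [-3.5, 0.3, 6.5]
grip_width: 0.0108
finger_force: 58.6
```

```bash
python3 - <<'E'
from h import *
pose()
h=lambda t:mould((.056-.142*np.cos(t)+.005*np.sin(t),0,.03+.142*np.sin(t)+.005*np.cos(t)))
for d in list(range(0,46,5))+[46,47]+list(range(50,111,5)): print(d,((h(np.radians(d))-h(0))*1000).round(1),((h(np.radians(d))-h(np.radians(46)))*1000).round(1))
E
```

```text
t 7.0 pos [ 0.4394 -0.0433  0.0198] yang -1.7 F [-3.5  0.3  6.5] w 0.0108 ff 58.6 q7 -0.28
0 [0. 0. 0.] [ -46.9    1.2 -100.6]
5 [ 1.  -0.  12.4] [-46.    1.2 -88.3]
10 [ 3.  -0.1 24.6] [-43.9   1.1 -76. ]
15 [ 6.1 -0.2 36.6] [-40.8   1.  -64. ]
20 [10.3 -0.3 48.3] [-36.7   0.9 -52.4]
25 [15.4 -0.4 59.5] [-31.5   0.8 -41.1]
30 [21.5 -0.5 70.3] [-25.4   0.6 -30.3]
35 [28.5 -0.7 80.5] [-18.4   0.5 -20.1]
40 [36.4 -0.9 90.1] [-10.5   0.3 -10.5]
45 [45.1 -1.1 98.9] [-1.8  0.  -1.7]
46 [ 46.9  -1.2 100.6] [0. 0. 0.]
47 [ 48.8  -1.2 102.3] [ 1.9 -0.   1.6]
50 [ 54.5  -1.4 107. ] [ 7.6 -0.2  6.4]
55 [ 64.6  -1.6 114.2] [17.7 -0.4 13.6]
60 [ 75.3  -1.9 120.5] [28.4 -0.7 19.9]
65 [ 86.5  -2.2 125.8] [39.6 -1.  25.2]
70 [ 98.1  -2.5 130.1] [51.2 -1.3 29.5]
75 [110.   -2.8 133.5] [63.1 -1.6 32.8]
80 [122.2  -3.1 135.7] [75.3 -1.9 35.1]
85 [134.6  -3.4 136.9] [87.6 -2.2 36.3]
90 [147.   -3.7 137. ] [100.   -2.5  36.4]
95 [159.3  -4.  136. ] [112.4  -2.8  35.4]
100 [171.5  -4.3 134. ] [124.6  -3.1  33.4]
105 [183.5  -4.6 130.9] [136.6  -3.4  30.2]
110 [195.2  -4.9 126.7] [148.3  -3.7  26.1]
```

Emit:
servo_tool([
  {"delta_pos": [0.0, 0, 0.006], "spin": 0, "jaw": 0.0},
  {"delta_pos": [0.001, 0, 0.0125], "spin": 0, "jaw": 0.0},
  {"delta_pos": [0.002, 0, 0.018], "spin": 0, "jaw": 0.0},
  {"delta_pos": [0.003, 0, 0.0245], "spin": 0, "jaw": 0.0},
  {"delta_pos": [0.0045, 0, 0.031], "spin": 0, "jaw": 0.0},
  {"delta_pos": [0.006, 0, 0.0365], "spin": 0, "jaw": 0.0},
  {"delta_pos": [0.008, 0, 0.0425], "spin": 0, "jaw": 0.0},
  {"delta_pos": [0.0105, 0, 0.0485], "spin": 0, "jaw": 0.0},
])

```text
clock: 7.85
position: [0.4483, -0.0435, 0.0668]
tcp_rot: [-2.252, -2.187, 0.004]
force: [-0.5, -0.3, -9.6]
grip_width: 0.0105
finger_force: 58.3
```

Emit:
servo_tool([
  {"delta_pos": [0.005, 0, 0.011], "spin": 0, "jaw": 0.0},
  {"delta_pos": [0.011, 0, 0.022], "spin": 0, "jaw": 0.0},
  {"delta_pos": [0.018, -0.0005, 0.032], "spin": 0, "jaw": 0.0},
  {"delta_pos": [0.026, -0.0005, 0.0415], "spin": 0, "jaw": 0.0},
  {"delta_pos": [0.0355, -0.001, 0.0515], "spin": 0, "jaw": 0.0},
  {"delta_pos": [0.0355, -0.001, 0.0515], "spin": 0, "jaw": 0.0},
  {"delta_pos": [0.0355, -0.001, 0.0515], "spin": 0, "jaw": 0.0},
])

```text
clock: 8.55
position: [0.4811, -0.0443, 0.1199]
tcp_rot: [-2.25, -2.185, 0.013]
force: [-11.4, 0.0, 9.1]
grip_width: 0.0104
finger_force: 59.3
```

```bash
python3 - <<'E'
from h import *
pose()
E
```

```text
t 8.6 pos [ 0.4811 -0.0443  0.1199] yang -1.7 F [-11.4   0.    9.1] w 0.0104 ff 59.3 q7 -0.20
```

Emit:
servo_tool([
  {"delta_pos": [0, 0, 0], "spin": 0, "jaw": 0.05},
  {"delta_pos": [0, 0, 0], "spin": 0, "jaw": 0.05},
  {"delta_pos": [0, 0, 0], "spin": 0, "jaw": 0.05},
  {"delta_pos": [0, 0, 0.03], "spin": 0, "jaw": 0.05},
  {"delta_pos": [0, 0, 0.06], "spin": 0, "jaw": 0.05},
  {"delta_pos": [0, 0, 0.06], "spin": 0, "jaw": 0.05},
  {"delta_pos": [0, 0, 0.06], "spin": 0, "jaw": 0.05},
])

```text
clock: 9.25
position: [0.4864, -0.0444, 0.1794]
tcp_rot: [2.252, 2.187, 0.003]
force: [0.2, 0.5, -0.9]
grip_width: 0.0502
finger_force: 0.0
```

```bash
python3 - <<'E'
from h import *
pose();s=snap('wrist','w3.png')
E
```

```text
t 9.2 pos [ 0.4864 -0.0444  0.1794] yang -1.7 F [ 0.2  0.5 -0.9] w 0.0502 ff 0.0 q7 -0.15
```

Emit:
servo_tool([
  {"delta_pos": [0, 0, 0], "spin": 0, "jaw": 0.05},
  {"delta_pos": [0, 0, 0], "spin": 0, "jaw": 0.05},
  {"delta_pos": [0, 0, 0], "spin": 0, "jaw": 0.05},
  {"delta_pos": [0, 0, 0], "spin": 0, "jaw": 0.05},
  {"delta_pos": [0, 0, 0], "spin": 0, "jaw": 0.05},
  {"delta_pos": [0, 0, 0], "spin": 0, "jaw": 0.05},
  {"delta_pos": [0, 0, 0], "spin": 0, "jaw": 0.05},
  {"delta_pos": [0, 0, 0], "spin": 0, "jaw": 0.05},
])

```text
clock: 10.1
position: [0.4851, -0.0443, 0.1783]
tcp_rot: [2.254, 2.189, 0.0]
force: [-1.4, -0.3, -0.1]
grip_width: 0.0502
finger_force: 0.0
```

Emit:
servo_tool([
  {"delta_pos": [0, 0, 0], "spin": 0, "jaw": 0.05},
  {"delta_pos": [0, 0, 0], "spin": 0, "jaw": 0.05},
  {"delta_pos": [0, 0, 0], "spin": 0, "jaw": 0.05},
  {"delta_pos": [0, 0, 0], "spin": 0, "jaw": 0.05},
  {"delta_pos": [0, 0, 0], "spin": 0, "jaw": 0.05},
  {"delta_pos": [0, 0, 0], "spin": 0, "jaw": 0.05},
  {"delta_pos": [0, 0, 0], "spin": 0, "jaw": 0.05},
  {"delta_pos": [0, 0, 0], "spin": 0, "jaw": 0.05},
])

```text
clock: 10.9
position: [0.4851, -0.0443, 0.1783]
tcp_rot: [2.254, 2.189, 0.0]
force: [-0.5, 0.3, 0.2]
grip_width: 0.0499
finger_force: 0.0
```

Emit:
servo_tool([
  {"delta_pos": [0, 0, 0], "spin": 0, "jaw": 0.05},
  {"delta_pos": [0, 0, 0], "spin": 0, "jaw": 0.05},
  {"delta_pos": [0, 0, 0], "spin": 0, "jaw": 0.05},
  {"delta_pos": [0, 0, 0], "spin": 0, "jaw": 0.05},
  {"delta_pos": [0, 0, 0], "spin": 0, "jaw": 0.05},
  {"delta_pos": [0, 0, 0], "spin": 0, "jaw": 0.05},
])

```text
clock: 11.5
position: [0.4851, -0.0443, 0.1783]
tcp_rot: [2.254, 2.189, 0.0]
force: [0.3, -0.3, 0.3]
grip_width: 0.0502
finger_force: 0.0
```

```bash
python3 - <<'E'
from h import *
pose();s=snap('wrist','w4.png')
a=cv2.imread('pics/w3.png');b=s['color'];d=cv2.absdiff(a,b).max(2);print((d>30).sum())
cv2.imwrite('pics/w34.png',np.hstack([a[:300,180:560],b[:300,180:560]]))
E
```

```text
t 11.5 pos [ 0.4851 -0.0443  0.1783] yang -1.7 F [ 0.3 -0.3  0.3] w 0.0502 ff 0.0 q7 -0.15
19153
```

View pics/w34.png

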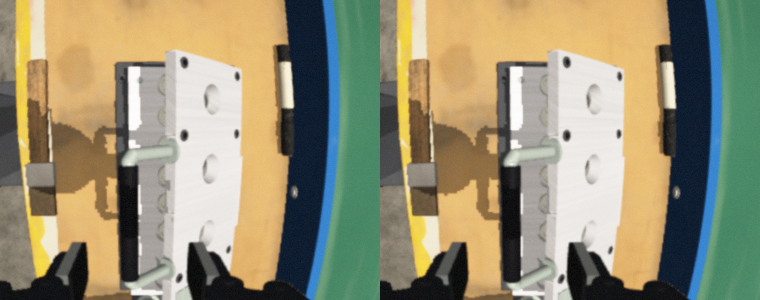

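The lid held at about 45° for some 2.7 s: the bar is at the same place in both pictures. I'll regrip and open it fully.

Emit:
servo_tool([
  {"delta_pos": [-0.004, 0, -0.03], "spin": 0, "jaw": 0.05},
  {"delta_pos": [-0.004, 0, -0.055], "spin": 0, "jaw": 0.05},
  {"delta_pos": [-0.004, 0, -0.059], "spin": 0, "jaw": 0.05},
  {"delta_pos": [-0.004, 0, -0.059], "spin": 0, "jaw": 0.05},
  {"delta_pos": [-0.004, 0, -0.059], "spin": 0, "jaw": 0.0},
  {"delta_pos": [-0.004, 0, -0.059], "spin": 0, "jaw": 0.0},
  {"delta_pos": [-0.004, 0, -0.059], "spin": 0, "jaw": 0.0},
  {"delta_pos": [-0.004, 0, -0.059], "spin": 0, "jaw": 0.0},
])

```text
clock: 12.35
position: [0.4807, -0.0443, 0.1203]
tcp_rot: [2.253, 2.189, -0.001]
force: [-4.1, 0.8, 5.5]
grip_width: 0.0107
finger_force: 58.5
```

Emit:
servo_tool([
  {"delta_pos": [0, 0, 0], "spin": 0, "jaw": 0.0},
  {"delta_pos": [0.0095, 0, 0.008], "spin": 0, "jaw": 0.0},
  {"delta_pos": [0.0195, -0.0005, 0.0155], "spin": 0, "jaw": 0.0},
  {"delta_pos": [0.03, -0.001, 0.0215], "spin": 0, "jaw": 0.0},
  {"delta_pos": [0.0415, -0.001, 0.027], "spin": 0, "jaw": 0.0},
  {"delta_pos": [0.053, -0.0015, 0.031], "spin": 0, "jaw": 0.0},
  {"delta_pos": [0.065, -0.0015, 0.0345], "spin": 0, "jaw": 0.0},
  {"delta_pos": [0.077, -0.002, 0.037], "spin": 0, "jaw": 0.0},
])

```text
clock: 13.15
position: [0.5558, -0.046, 0.1594]
tcp_rot: [-2.252, -2.188, 0.007]
force: [-10.3, 0.8, 15.1]
grip_width: 0.0105
finger_force: 62.3
```

Emit:
servo_tool([
  {"delta_pos": [0.012, 0, 0.001], "spin": 0, "jaw": 0.0},
  {"delta_pos": [0.025, -0.0005, 0.001], "spin": 0, "jaw": 0.0},
  {"delta_pos": [0.037, -0.001, 0.0], "spin": 0, "jaw": 0.0},
  {"delta_pos": [0.049, -0.001, -0.002], "spin": 0, "jaw": 0.0},
  {"delta_pos": [0.061, -0.0015, -0.005], "spin": 0, "jaw": 0.0},
  {"delta_pos": [0.068, -0.0015, -0.007], "spin": 0, "jaw": 0.0},
  {"delta_pos": [0.073, -0.0015, -0.009], "spin": 0, "jaw": 0.0},
  {"delta_pos": [0.073, -0.0015, -0.009], "spin": 0, "jaw": 0.0},
])

```text
clock: 13.95
position: [0.6325, -0.0477, 0.1488]
tcp_rot: [2.252, 2.187, 0.003]
force: [-0.3, 0.0, 4.4]
grip_width: 0.0104
finger_force: 66.7
```

```bash
python3 - <<'E'
from h import *
pose();print(mould((.056-.142*np.cos(1.92)+.005*np.sin(1.92),0,.03+.142*np.sin(1.92)+.005*np.cos(1.92))))
E
```

```text
t 13.9 pos [ 0.6325 -0.0477  0.1488] yang -1.7 F [-0.3  0.   4.4] w 0.0104 ff 66.7 q7 -0.23
[ 0.63302875 -0.04799635  0.16171891]
```

Emit:
servo_tool([
  {"delta_pos": [0.003, 0, -0.002], "spin": 0, "jaw": 0.0},
  {"delta_pos": [0.006, 0, -0.004], "spin": 0, "jaw": 0.0},
  {"delta_pos": [0.006, 0, -0.004], "spin": 0, "jaw": 0.0},
])

```text
clock: 14.25
position: [0.6347, -0.0478, 0.1478]
tcp_rot: [-2.253, -2.188, 0.007]
force: [-11.7, -1.4, 19.8]
grip_width: 0.0104
finger_force: 68.5
```

Emit:
servo_tool([
  {"delta_pos": [-0.004, 0, 0.003], "spin": 0, "jaw": 0.04},
  {"delta_pos": [-0.004, 0, 0.003], "spin": 0, "jaw": 0.04},
  {"delta_pos": [-0.004, 0, 0.003], "spin": 0, "jaw": 0.04},
  {"delta_pos": [-0.004, 0, 0.03], "spin": 0, "jaw": 0.04},
  {"delta_pos": [-0.004, 0, 0.06], "spin": 0, "jaw": 0.04},
  {"delta_pos": [-0.04, 0.01, 0.06], "spin": 0, "jaw": 0.04},
  {"delta_pos": [-0.08, 0.02, 0.06], "spin": 0, "jaw": 0.04},
  {"delta_pos": [-0.12, 0.025, 0.06], "spin": 0, "jaw": 0.04},
])

```text
clock: 15.05
position: [0.5161, -0.0215, 0.2028]
tcp_rot: [-2.252, -2.189, -0.002]
force: [-0.1, 0.5, 0.7]
grip_width: 0.0399
finger_force: 0.0
```

Emit:
servo_tool([
  {"delta_pos": [-0.03, 0.03, 0], "spin": 0, "jaw": 0.04},
  {"delta_pos": [-0.06, 0.03, 0], "spin": 0, "jaw": 0.04},
  {"delta_pos": [-0.06, 0.03, 0], "spin": 0, "jaw": 0.04},
  {"delta_pos": [-0.06, 0.03, 0], "spin": 0, "jaw": 0.04},
])

```text
clock: 15.45
position: [0.4573, 0.0066, 0.2033]
tcp_rot: [2.253, 2.187, 0.0]
force: [0.9, -0.3, 0.1]
grip_width: 0.0399
finger_force: 0.0
```

```bash
python3 - <<'E'
from h import *
pose();a=snap('top');b=snap('wrist','w5.png')
A=cv2.resize(a['color'][140:260,175:415],None,fx=2.6,fy=2.6,interpolation=cv2.INTER_CUBIC)
cv2.imwrite('pics/c5.png',np.vstack([A[:,:624],b['color'][:280,:624]]))
E
```

```text
t 15.4 pos [0.4573 0.0066 0.2033] yang -1.7 F [ 0.9 -0.3  0.1] w 0.0399 ff 0.0 q7 -0.21
```

View pics/c5.png

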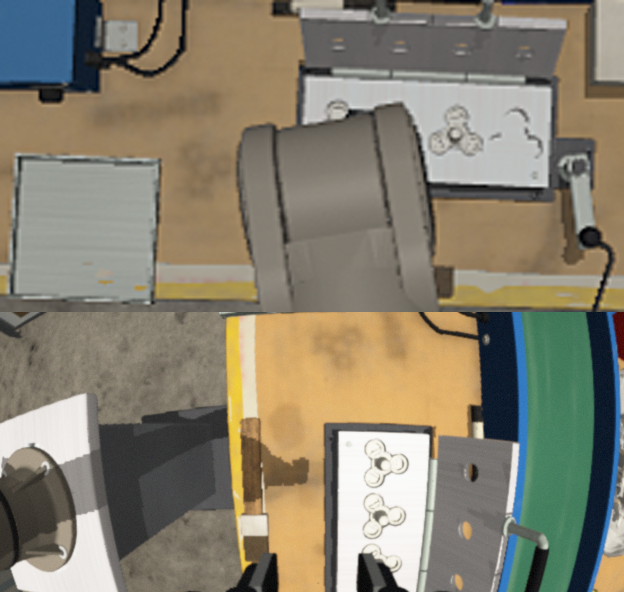

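The lid is fully open and leaning back. Three castings are present (cast1, 2 and 3), cavity 0 is empty, and the tray is unmoved. I'll start with cast3.

Emit:
servo_tool([
  {"delta_pos": [0.03, 0.015, -0.03], "spin": 0, "jaw": 0.035},
  {"delta_pos": [0.06, 0.03, -0.06], "spin": 0, "jaw": 0.035},
  {"delta_pos": [0.07, 0.0335, -0.1], "spin": 0, "jaw": 0.035},
  {"delta_pos": [0.07, 0.0335, -0.13], "spin": 0, "jaw": 0.035},
  {"delta_pos": [0.07, 0.0335, -0.15], "spin": 0, "jaw": 0.035},
  {"delta_pos": [0.07, 0.0335, -0.165], "spin": 0, "jaw": 0.035},
  {"delta_pos": [0.07, 0.0335, -0.169], "spin": 0, "jaw": 0.035},
  {"delta_pos": [0.07, 0.0335, -0.169], "spin": 0, "jaw": 0.035},
])

```text
clock: 16.35
position: [0.5274, 0.0405, 0.0334]
tcp_rot: [-2.254, -2.187, 0.001]
force: [-0.1, 0.4, 0.6]
grip_width: 0.0348
finger_force: 0.0
```

Emit:
servo_tool([
  {"delta_pos": [0, 0, 0], "spin": 0, "jaw": 0.0},
  {"delta_pos": [0, 0, 0], "spin": 0, "jaw": 0.0},
  {"delta_pos": [0, 0, 0], "spin": 0, "jaw": 0.0},
  {"delta_pos": [0, 0, 0], "spin": 0, "jaw": 0.0},
  {"delta_pos": [0, 0, 0], "spin": 0, "jaw": 0.0},
])

```text
clock: 16.85
position: [0.5283, 0.0408, 0.0354]
tcp_rot: [2.253, 2.187, 0.003]
force: [0.7, -0.4, 5.5]
grip_width: 0.0092
finger_force: 58.9
```

```bash
python3 - <<'E'
from h import *
pose();b=snap('wrist','w6.png')
E
```

```text
t 16.9 pos [0.5283 0.0408 0.0354] yang -1.7 F [ 0.7 -0.4  5.5] w 0.0092 ff 58.9 q7 -0.47
```

View pics/w6.png

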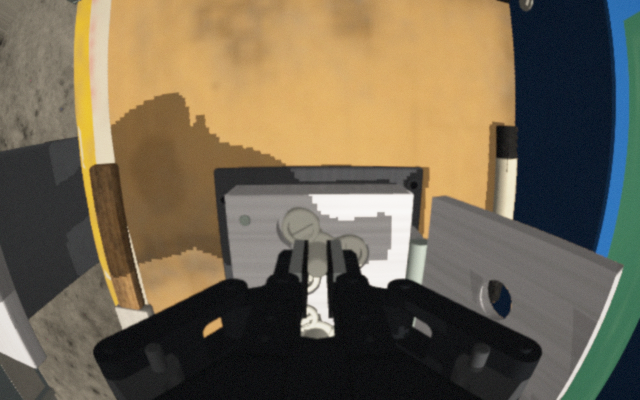

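The sprue is held, with cast3's lobes visible around (300,225). Now I'll lift it and carry it to the tray.

Emit:
servo_tool([
  {"delta_pos": [0, 0, 0.008], "spin": 0, "jaw": 0.0},
  {"delta_pos": [0, 0, 0.016], "spin": 0, "jaw": 0.0},
  {"delta_pos": [0, 0, 0.035], "spin": 0, "jaw": 0.0},
  {"delta_pos": [0, 0, 0.06], "spin": 0, "jaw": 0.0},
  {"delta_pos": [0, 0, 0.08], "spin": 0, "jaw": 0.0},
  {"delta_pos": [-0.01, 0.03, 0.08], "spin": 0, "jaw": 0.0},
  {"delta_pos": [-0.02, 0.06, 0.08], "spin": 0, "jaw": 0.0},
  {"delta_pos": [-0.03, 0.09, 0.08], "spin": 0, "jaw": 0.0},
])

```text
clock: 17.7
position: [0.4964, 0.1312, 0.1148]
tcp_rot: [2.255, 2.187, -0.0]
force: [-0.5, 0.5, 0.3]
grip_width: 0.0092
finger_force: 58.6
```

Emit:
servo_tool([
  {"delta_pos": [-0.01, 0.035, 0], "spin": 0, "jaw": 0.0},
  {"delta_pos": [-0.02, 0.07, 0], "spin": 0, "jaw": 0.0},
  {"delta_pos": [-0.03, 0.105, 0], "spin": 0, "jaw": 0.0},
  {"delta_pos": [-0.035, 0.14, 0], "spin": 0, "jaw": 0.0},
  {"delta_pos": [-0.042, 0.185, 0], "spin": 0, "jaw": 0.0},
  {"delta_pos": [-0.042, 0.185, 0], "spin": 0, "jaw": 0.0},
  {"delta_pos": [-0.042, 0.185, 0], "spin": 0, "jaw": 0.0},
])

```text
clock: 18.4
position: [0.4536, 0.3172, 0.1144]
tcp_rot: [-2.249, -2.193, 0.001]
force: [0.2, -0.8, -0.5]
grip_width: 0.009
finger_force: 58.7
```

```bash
cat >> h.py <<'E'
def tray(f=None):
    s=snap('scene',f);return s
E
python3 - <<'E'
from h import *
pose();a=snap('scene');b=snap('wrist');c=snap('top')
for p in [(.4931,.3547,.016),(.496,.2151,.016),(.3581,.2105,.016),(.3549,.349,.016)]: print(np.round(proj(a,p),1),np.round(proj(c,p),1))
A=a['color'][180:400,180:420];B=b['color'];C=c['color'][160:270,160:280]
im=np.zeros((600,800,3),np.uint8);im[:220,:240]=A;im[:220,300:540]=cv2.resize(C,(240,220));im[220:,:608]=B[20:,:608];cv2.imwrite('pics/c7.png',im)
E
```

```text
t 18.4 pos [0.4536 0.3172 0.1144] yang -1.4 F [ 0.2 -0.8 -0.5] w 0.0090 ff 58.7 q7 -0.97
[234.3 341.7] [180. 200.]
[272.5 286.1] [235. 200.]
[332.  311.2] [235. 255.]
[300.4 373.5] [180. 255.]
```

View pics/c7.png

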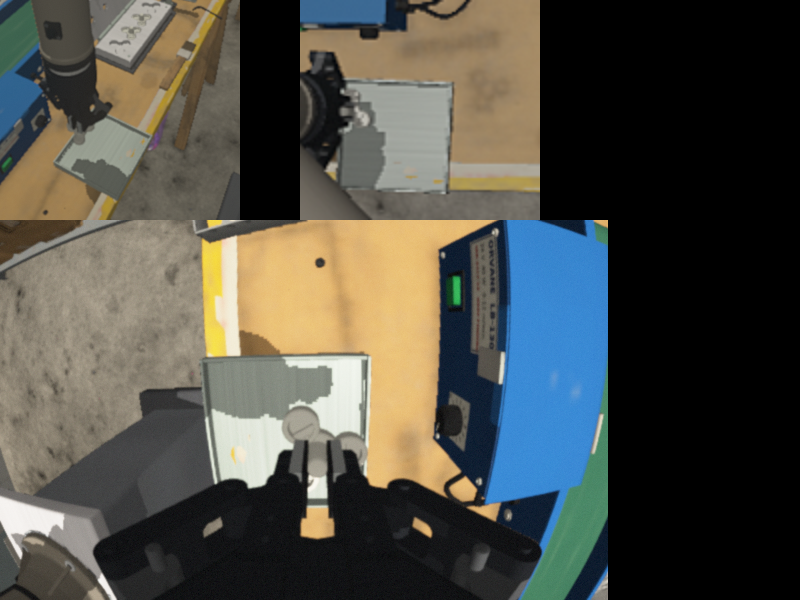

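The tray hasn't moved (corners as predicted) and cast3 is held over it. Lowering.

Emit:
servo_tool([
  {"delta_pos": [0, -0.002, -0.04], "spin": 0, "jaw": 0.0},
  {"delta_pos": [0, -0.002, -0.075], "spin": 0, "jaw": 0.0},
  {"delta_pos": [0, -0.002, -0.088], "spin": 0, "jaw": 0.0},
  {"delta_pos": [0, -0.002, -0.095], "spin": 0, "jaw": 0.0},
  {"delta_pos": [0, -0.002, -0.095], "spin": 0, "jaw": 0.0},
  {"delta_pos": [0, -0.002, -0.095], "spin": 0, "jaw": 0.03},
  {"delta_pos": [0, -0.002, -0.095], "spin": 0, "jaw": 0.03},
  {"delta_pos": [0, -0.002, -0.095], "spin": 0, "jaw": 0.03},
])

```text
clock: 19.35
position: [0.4558, 0.3142, 0.0203]
tcp_rot: [2.254, 2.188, 0.003]
force: [-1.0, -0.4, -0.4]
grip_width: 0.03
finger_force: 0.0
```

Emit:
servo_tool([
  {"delta_pos": [0, 0, 0.03], "spin": 0, "jaw": 0.03},
  {"delta_pos": [0, 0, 0.06], "spin": 0, "jaw": 0.03},
  {"delta_pos": [0.005, -0.03, 0.09], "spin": 0, "jaw": 0.035},
  {"delta_pos": [0.01, -0.07, 0.09], "spin": 0, "jaw": 0.035},
  {"delta_pos": [0.02, -0.11, 0.09], "spin": 0, "jaw": 0.035},
  {"delta_pos": [0.03, -0.15, 0.09], "spin": 0, "jaw": 0.035},
  {"delta_pos": [0.045, -0.19, 0.09], "spin": 0, "jaw": 0.035},
  {"delta_pos": [0.055, -0.23, 0.09], "spin": 0, "jaw": 0.035},
])

```text
clock: 20.15
position: [0.5112, 0.082, 0.1101]
tcp_rot: [2.253, 2.187, 0.003]
force: [0.2, 0.1, 0.4]
grip_width: 0.035
finger_force: 0.0
```

Emit:
servo_tool([
  {"delta_pos": [0.008, -0.04, 0], "spin": 0, "jaw": 0.035},
  {"delta_pos": [0.016, -0.08, 0], "spin": 0, "jaw": 0.035},
  {"delta_pos": [0.017, -0.1, 0], "spin": 0, "jaw": 0.035},
  {"delta_pos": [0.017, -0.1, 0], "spin": 0, "jaw": 0.035},
  {"delta_pos": [0.017, -0.1, 0], "spin": 0, "jaw": 0.035},
])

```text
clock: 20.65
position: [0.5271, -0.0158, 0.1096]
tcp_rot: [-2.254, -2.188, -0.002]
force: [-0.1, 1.3, 0.4]
grip_width: 0.035
finger_force: 0.0
```

```bash
python3 - <<'E'
from h import *
pose()
E
```

```text
t 20.6 pos [ 0.5271 -0.0158  0.1096] yang -1.7 F [-0.1  1.3  0.4] w 0.0350 ff 0.0 q7 -0.30
```

Emit:
servo_tool([
  {"delta_pos": [-0.001, -0.001, -0.04], "spin": 0, "jaw": 0.035},
  {"delta_pos": [-0.001, -0.001, -0.068], "spin": 0, "jaw": 0.035},
  {"delta_pos": [-0.001, -0.001, -0.076], "spin": 0, "jaw": 0.035},
  {"delta_pos": [-0.001, -0.001, -0.076], "spin": 0, "jaw": 0.0},
  {"delta_pos": [-0.001, -0.001, -0.076], "spin": 0, "jaw": 0.0},
  {"delta_pos": [-0.001, -0.001, -0.076], "spin": 0, "jaw": 0.0},
  {"delta_pos": [-0.001, -0.001, -0.076], "spin": 0, "jaw": 0.0},
  {"delta_pos": [-0.001, -0.001, -0.076], "spin": 0, "jaw": 0.0},
])

```text
clock: 21.45
position: [0.5269, -0.0171, 0.0343]
tcp_rot: [2.253, 2.188, 0.003]
force: [-0.3, 0.3, 2.2]
grip_width: 0.0094
finger_force: 58.7
```

Emit:
servo_tool([
  {"delta_pos": [0, 0, 0.008], "spin": 0, "jaw": 0.0},
  {"delta_pos": [0, 0, 0.016], "spin": 0, "jaw": 0.0},
  {"delta_pos": [0, 0, 0.035], "spin": 0, "jaw": 0.0},
  {"delta_pos": [0, 0, 0.06], "spin": 0, "jaw": 0.0},
  {"delta_pos": [0, 0, 0.08], "spin": 0, "jaw": 0.0},
  {"delta_pos": [-0.01, 0.035, 0.08], "spin": 0, "jaw": 0.0},
  {"delta_pos": [-0.02, 0.07, 0.08], "spin": 0, "jaw": 0.0},
  {"delta_pos": [-0.03, 0.105, 0.08], "spin": 0, "jaw": 0.0},
])

```text
clock: 22.25
position: [0.4962, 0.0884, 0.1145]
tcp_rot: [2.254, 2.186, 0.002]
force: [0.4, 0.2, 0.1]
grip_width: 0.0095
finger_force: 58.6
```

Emit:
servo_tool([
  {"delta_pos": [-0.01, 0.035, 0], "spin": 0, "jaw": 0.0},
  {"delta_pos": [-0.02, 0.07, 0], "spin": 0, "jaw": 0.0},
  {"delta_pos": [-0.03, 0.105, 0], "spin": 0, "jaw": 0.0},
  {"delta_pos": [-0.041, 0.14, 0], "spin": 0, "jaw": 0.0},
  {"delta_pos": [-0.041, 0.162, 0], "spin": 0, "jaw": 0.0},
  {"delta_pos": [-0.041, 0.162, 0], "spin": 0, "jaw": 0.0},
  {"delta_pos": [-0.041, 0.162, 0], "spin": 0, "jaw": 0.0},
])

```text
clock: 22.95
position: [0.4552, 0.2496, 0.1138]
tcp_rot: [2.252, 2.189, 0.0]
force: [0.4, -0.8, -1.8]
grip_width: 0.0092
finger_force: 58.7
```

```bash
python3 - <<'E'
from h import *
pose();a=snap('scene');b=snap('wrist');c=snap('top')
A=a['color'][180:400,180:420];B=b['color'];C=c['color'][160:270,160:280]
im=np.zeros((600,800,3),np.uint8);im[:220,:240]=A;im[:220,300:540]=cv2.resize(C,(240,220));im[220:,:608]=B[20:,:608];cv2.imwrite('pics/c8.png',im)
E
```

```text
t 22.9 pos [0.4552 0.2496 0.1138] yang -1.6 F [ 0.4 -0.8 -1.8] w 0.0092 ff 58.7 q7 -0.86
```

View pics/c8.png

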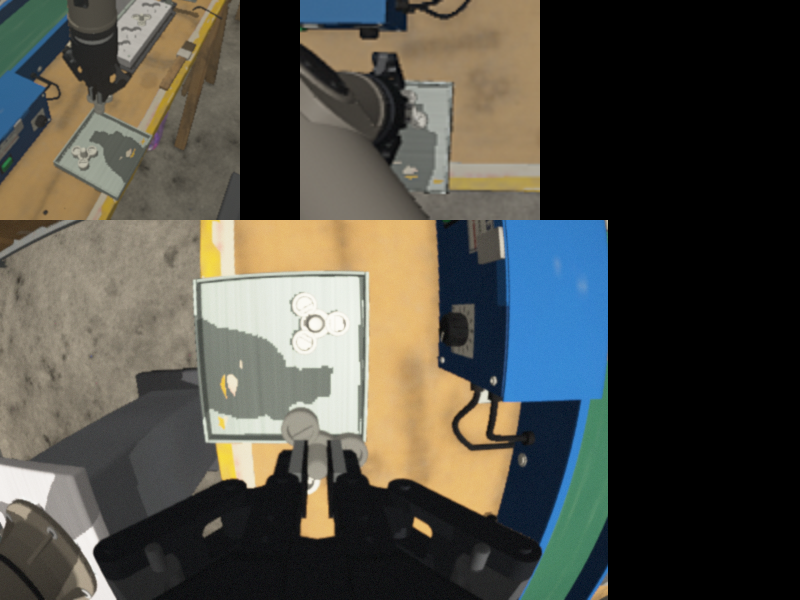

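The tray is unmoved with cast3 lying flat in it. Lowering cast2.

Emit:
servo_tool([
  {"delta_pos": [0, 0, -0.04], "spin": 0, "jaw": 0.0},
  {"delta_pos": [0, 0, -0.075], "spin": 0, "jaw": 0.0},
  {"delta_pos": [0, 0, -0.088], "spin": 0, "jaw": 0.0},
  {"delta_pos": [0, 0, -0.095], "spin": 0, "jaw": 0.0},
  {"delta_pos": [0, 0, -0.095], "spin": 0, "jaw": 0.0},
  {"delta_pos": [0, 0, -0.095], "spin": 0, "jaw": 0.03},
  {"delta_pos": [0, 0, -0.095], "spin": 0, "jaw": 0.03},
  {"delta_pos": [0, 0, -0.095], "spin": 0, "jaw": 0.03},
])

```text
clock: 23.9
position: [0.4559, 0.2502, 0.0193]
tcp_rot: [2.253, 2.188, 0.003]
force: [0.2, 0.5, -0.4]
grip_width: 0.0299
finger_force: 0.0
```

Emit:
servo_tool([
  {"delta_pos": [0, 0, 0.03], "spin": 0, "jaw": 0.03},
  {"delta_pos": [0, 0, 0.06], "spin": 0, "jaw": 0.03},
  {"delta_pos": [0.005, -0.03, 0.09], "spin": 0, "jaw": 0.035},
  {"delta_pos": [0.01, -0.07, 0.09], "spin": 0, "jaw": 0.035},
  {"delta_pos": [0.02, -0.11, 0.09], "spin": 0, "jaw": 0.035},
  {"delta_pos": [0.03, -0.15, 0.09], "spin": 0, "jaw": 0.035},
  {"delta_pos": [0.045, -0.19, 0.09], "spin": 0, "jaw": 0.035},
  {"delta_pos": [0.055, -0.23, 0.09], "spin": 0, "jaw": 0.035},
])

```text
clock: 24.7
position: [0.5112, 0.0179, 0.1091]
tcp_rot: [2.252, 2.187, 0.002]
force: [0.8, 0.3, 0.2]
grip_width: 0.0353
finger_force: 0.0
```

Emit:
servo_tool([
  {"delta_pos": [0.008, -0.04, 0], "spin": 0, "jaw": 0.035},
  {"delta_pos": [0.016, -0.08, 0], "spin": 0, "jaw": 0.035},
  {"delta_pos": [0.016, -0.094, 0], "spin": 0, "jaw": 0.035},
  {"delta_pos": [0.016, -0.094, 0], "spin": 0, "jaw": 0.035},
  {"delta_pos": [0.016, -0.094, 0], "spin": 0, "jaw": 0.035},
])

```text
clock: 25.2
position: [0.526, -0.0724, 0.1086]
tcp_rot: [-2.252, -2.19, -0.002]
force: [-0.1, -0.0, -0.1]
grip_width: 0.0352
finger_force: 0.0
```

```bash
python3 - <<'E'
from h import *
pose()
E
```

```text
t 25.2 pos [ 0.526  -0.0724  0.1086] yang -1.6 F [-0.1 -0.  -0.1] w 0.0352 ff 0.0 q7 -0.19
```

Emit:
servo_tool([
  {"delta_pos": [-0.001, -0.001, -0.04], "spin": 0, "jaw": 0.035},
  {"delta_pos": [-0.001, -0.001, -0.068], "spin": 0, "jaw": 0.035},
  {"delta_pos": [-0.001, -0.001, -0.075], "spin": 0, "jaw": 0.035},
  {"delta_pos": [-0.001, -0.001, -0.075], "spin": 0, "jaw": 0.0},
  {"delta_pos": [-0.001, -0.001, -0.075], "spin": 0, "jaw": 0.0},
  {"delta_pos": [-0.001, -0.001, -0.075], "spin": 0, "jaw": 0.0},
  {"delta_pos": [-0.001, -0.001, -0.075], "spin": 0, "jaw": 0.0},
  {"delta_pos": [-0.001, -0.001, -0.075], "spin": 0, "jaw": 0.0},
])

```text
clock: 26.0
position: [0.526, -0.0754, 0.0344]
tcp_rot: [2.253, 2.187, 0.002]
force: [-0.2, 0.8, 1.8]
grip_width: 0.0093
finger_force: 58.8
```

Emit:
servo_tool([
  {"delta_pos": [0, 0, 0.008], "spin": 0, "jaw": 0.0},
  {"delta_pos": [0, 0, 0.016], "spin": 0, "jaw": 0.0},
  {"delta_pos": [0, 0, 0.035], "spin": 0, "jaw": 0.0},
  {"delta_pos": [0, 0, 0.06], "spin": 0, "jaw": 0.0},
  {"delta_pos": [0, 0, 0.08], "spin": 0, "jaw": 0.0},
  {"delta_pos": [-0.01, 0.035, 0.08], "spin": 0, "jaw": 0.0},
  {"delta_pos": [-0.02, 0.07, 0.08], "spin": 0, "jaw": 0.0},
  {"delta_pos": [-0.03, 0.105, 0.08], "spin": 0, "jaw": 0.0},
])

```text
clock: 26.8
position: [0.4951, 0.0306, 0.1144]
tcp_rot: [2.254, 2.186, 0.002]
force: [0.3, -0.2, -2.1]
grip_width: 0.0092
finger_force: 58.7
```

Emit:
servo_tool([
  {"delta_pos": [-0.015, 0.04, 0], "spin": 0, "jaw": 0.0},
  {"delta_pos": [-0.03, 0.08, 0], "spin": 0, "jaw": 0.0},
  {"delta_pos": [-0.045, 0.12, 0], "spin": 0, "jaw": 0.0},
  {"delta_pos": [-0.06, 0.16, 0], "spin": 0, "jaw": 0.0},
  {"delta_pos": [-0.08, 0.2, 0], "spin": 0, "jaw": 0.0},
  {"delta_pos": [-0.099, 0.24, 0], "spin": 0, "jaw": 0.0},
  {"delta_pos": [-0.099, 0.251, 0], "spin": 0, "jaw": 0.0},
  {"delta_pos": [-0.099, 0.251, 0], "spin": 0, "jaw": 0.0},
])

```text
clock: 27.6
position: [0.3954, 0.2834, 0.1143]
tcp_rot: [-2.248, -2.194, -0.004]
force: [0.7, -0.2, -0.7]
grip_width: 0.0093
finger_force: 58.7
```

```bash
python3 - <<'E'
from h import *
pose();a=snap('scene');b=snap('wrist');c=snap('top')
A=a['color'][180:400,180:420];B=b['color'];C=c['color'][160:270,160:280]
im=np.zeros((600,800,3),np.uint8);im[:220,:240]=A;im[:220,300:540]=cv2.resize(C,(240,220));im[220:,:608]=B[20:,:608];cv2.imwrite('pics/c9.png',im)
E
```

```text
t 27.6 pos [0.3954 0.2834 0.1143] yang -1.4 F [ 0.7 -0.2 -0.7] w 0.0093 ff 58.7 q7 -0.97
```

View pics/c9.png

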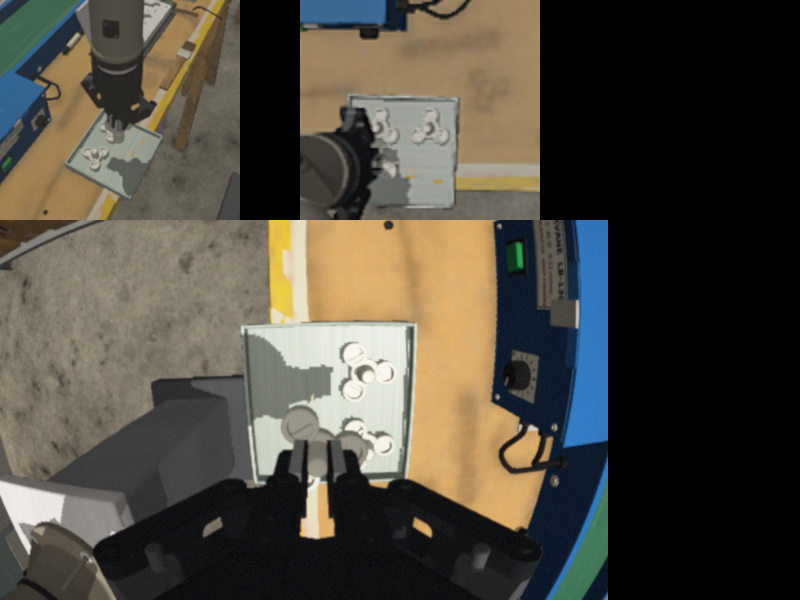

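The tray has been knocked: in the top inset its upper edge is now at row 97 (was 82) and its right edge at column 459 (was 452). The two castings are still in it. Measuring it again.

```bash
python3 - <<'E'
from h import *
s=snap('top')
for u,v,z in [(200,222.5,.029),(225,221.5,.029),(239.5,208.5,.016),(237.5,263.5,.016),(184,208.2,.016)]: print(onz(s,u,v,z).round(4))
print('table edge',onz(s,250,250,0).round(3),onz(s,250,256,0).round(3))
b=snap('wrist')
for u,v,z in [(368,376-200,.029),(417,323-200,.016),(243,326-200,.016),(405,481-200,.016)]: print(onz(b,u,v,z,True).round(4))
E
```

```text
[0.4376 0.298  0.029 ]
[0.4414 0.2356 0.029 ]
[0.4748 0.203  0.016 ]
[0.3371 0.2035 0.016 ]
[0.4726 0.3437 0.016 ]
table edge [0.37  0.176 0.   ] [0.355 0.176 0.   ]
[0.4358 0.3046 0.029 ]
[0.478  0.3443 0.016 ]
[0.3411 0.3455 0.016 ]
[0.4746 0.2045 0.016 ]
```

Emit:
servo_tool([
  {"delta_pos": [-0.018, -0.011, 0], "spin": 0, "jaw": 0.0},
  {"delta_pos": [-0.018, -0.011, -0.04], "spin": 0, "jaw": 0.0},
  {"delta_pos": [-0.018, -0.011, -0.075], "spin": 0, "jaw": 0.0},
  {"delta_pos": [-0.018, -0.011, -0.095], "spin": 0, "jaw": 0.0},
  {"delta_pos": [-0.018, -0.011, -0.095], "spin": 0, "jaw": 0.0},
  {"delta_pos": [-0.018, -0.011, -0.095], "spin": 0, "jaw": 0.03},
  {"delta_pos": [-0.018, -0.011, -0.095], "spin": 0, "jaw": 0.03},
  {"delta_pos": [-0.018, -0.011, -0.095], "spin": 0, "jaw": 0.03},
])

```text
clock: 28.65
position: [0.3791, 0.27, 0.0194]
tcp_rot: [2.254, 2.187, 0.004]
force: [0.3, 0.2, 0.7]
grip_width: 0.0297
finger_force: 0.0
```

Emit:
servo_tool([
  {"delta_pos": [0, 0, 0.03], "spin": 0, "jaw": 0.03},
  {"delta_pos": [0, 0, 0.07], "spin": 0, "jaw": 0.03},
  {"delta_pos": [0, 0, 0.12], "spin": 0, "jaw": 0.04},
  {"delta_pos": [0.03, -0.03, 0.16], "spin": 0, "jaw": 0.04},
  {"delta_pos": [0.06, -0.07, 0.18], "spin": 0, "jaw": 0.04},
  {"delta_pos": [0.08, -0.11, 0.18], "spin": 0, "jaw": 0.04},
  {"delta_pos": [0.1, -0.15, 0.18], "spin": 0, "jaw": 0.04},
  {"delta_pos": [0.12, -0.19, 0.18], "spin": 0, "jaw": 0.04},
])

```text
clock: 29.45
position: [0.4996, 0.077, 0.1998]
tcp_rot: [2.253, 2.185, 0.003]
force: [-0.2, -0.3, -0.3]
grip_width: 0.0402
finger_force: 0.0
```

Emit:
servo_tool([
  {"delta_pos": [0.03, -0.035, 0], "spin": 0, "jaw": 0.04},
  {"delta_pos": [0.06, -0.07, 0], "spin": 0, "jaw": 0.04},
  {"delta_pos": [0.09, -0.1, 0], "spin": 0, "jaw": 0.04},
  {"delta_pos": [0.115, -0.12, 0], "spin": 0, "jaw": 0.04},
  {"delta_pos": [0.135, -0.13, 0], "spin": 0, "jaw": 0.04},
  {"delta_pos": [0.135, -0.13, 0], "spin": 0, "jaw": 0.04},
])

```text
clock: 30.05
position: [0.6351, -0.0537, 0.198]
tcp_rot: [2.258, 2.182, 0.001]
force: [-0.5, -0.5, 0.5]
grip_width: 0.04
finger_force: 0.0
```

```bash
python3 - <<'E'
from h import *
pose();a=snap('scene');b=snap('wrist');c=snap('top')
A=a['color'][180:400,180:420];B=b['color'];C=c['color'][150:270,160:400]
im=np.zeros((600,800,3),np.uint8);im[:220,:240]=A;im[:220,300:740]=cv2.resize(C,(440,220));im[220:,:608]=B[20:,:608];cv2.imwrite('pics/c10.png',im)
E
```

```text
t 30.1 pos [ 0.6351 -0.0537  0.198 ] yang -2.0 F [-0.5 -0.5  0.5] w 0.0400 ff 0.0 q7 -0.22
```

View pics/c10.png

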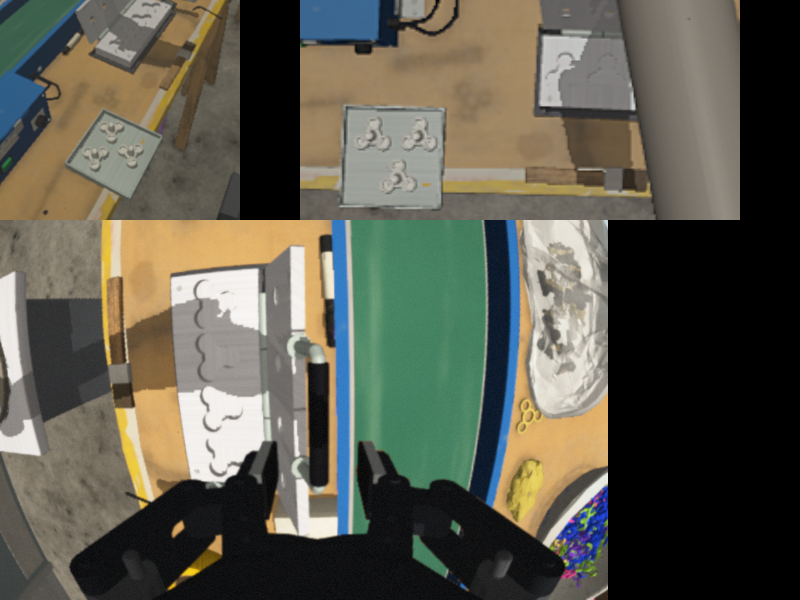

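All three castings are in the tray and the cavities are empty. The handle at (318,420) is centred between the fingers. Grip and close.

Emit:
servo_tool([
  {"delta_pos": [0, 0.005, -0.025], "spin": 0, "jaw": 0.04},
  {"delta_pos": [0, 0.005, -0.045], "spin": 0, "jaw": 0.04},
  {"delta_pos": [0, 0.005, -0.051], "spin": 0, "jaw": 0.04},
  {"delta_pos": [0, 0.005, -0.051], "spin": 0, "jaw": 0.0},
  {"delta_pos": [0, 0.005, -0.051], "spin": 0, "jaw": 0.0},
  {"delta_pos": [0, 0.005, -0.051], "spin": 0, "jaw": 0.0},
  {"delta_pos": [0, 0.005, -0.051], "spin": 0, "jaw": 0.0},
  {"delta_pos": [0, 0.005, -0.051], "spin": 0, "jaw": 0.0},
])

```text
clock: 31.0
position: [0.634, -0.0449, 0.1488]
tcp_rot: [2.252, 2.188, 0.003]
force: [1.0, 0.3, 2.6]
grip_width: 0.0105
finger_force: 58.9
```

Emit:
servo_tool([
  {"delta_pos": [-0.006, 0, 0.002], "spin": 0, "jaw": 0.0},
  {"delta_pos": [-0.0117, 0, 0.0042], "spin": 0, "jaw": 0.0},
  {"delta_pos": [-0.0237, 0.0005, 0.0073], "spin": 0, "jaw": 0.0},
  {"delta_pos": [-0.0359, 0.001, 0.0093], "spin": 0, "jaw": 0.0},
  {"delta_pos": [-0.0482, 0.001, 0.0103], "spin": 0, "jaw": 0.0},
  {"delta_pos": [-0.0606, 0.0015, 0.0102], "spin": 0, "jaw": 0.0},
  {"delta_pos": [-0.073, 0.002, 0.009], "spin": 0, "jaw": 0.0},
  {"delta_pos": [-0.0852, 0.002, 0.0068], "spin": 0, "jaw": 0.0},
])

```text
clock: 31.8
position: [0.5531, -0.0431, 0.1582]
tcp_rot: [2.246, 2.181, 0.016]
force: [5.0, 0.9, 8.4]
grip_width: 0.0105
finger_force: 61.1
```

Emit:
servo_tool([
  {"delta_pos": [-0.0119, 0.0005, -0.0034], "spin": 0, "jaw": 0.0},
  {"delta_pos": [-0.0235, 0.0005, -0.0077], "spin": 0, "jaw": 0.0},
  {"delta_pos": [-0.0347, 0.001, -0.013], "spin": 0, "jaw": 0.0},
  {"delta_pos": [-0.0454, 0.001, -0.0193], "spin": 0, "jaw": 0.0},
  {"delta_pos": [-0.0555, 0.0015, -0.0265], "spin": 0, "jaw": 0.0},
  {"delta_pos": [-0.0649, 0.0015, -0.0346], "spin": 0, "jaw": 0.0},
  {"delta_pos": [-0.0736, 0.0015, -0.0434], "spin": 0, "jaw": 0.0},
  {"delta_pos": [-0.0736, 0.0015, -0.0434], "spin": 0, "jaw": 0.0},
])

```text
clock: 32.6
position: [0.4767, -0.0413, 0.111]
tcp_rot: [2.25, 2.186, 0.009]
force: [6.5, 1.4, -5.7]
grip_width: 0.0104
finger_force: 65.6
```

```bash
python3 - <<'E'
from h import *
pose()
E
```

```text
t 32.6 pos [ 0.4767 -0.0413  0.111 ] yang -1.7 F [ 6.5  1.4 -5.7] w 0.0104 ff 65.6 q7 -0.22
```

Emit:
servo_tool([
  {"delta_pos": [-0.004, 0, -0.0048], "spin": 0, "jaw": 0.0},
  {"delta_pos": [-0.0079, 0, -0.0096], "spin": 0, "jaw": 0.0},
  {"delta_pos": [-0.0116, 0, -0.0146], "spin": 0, "jaw": 0.0},
  {"delta_pos": [-0.0149, 0.0005, -0.0198], "spin": 0, "jaw": 0.0},
  {"delta_pos": [-0.0181, 0.0005, -0.0251], "spin": 0, "jaw": 0.0},
  {"delta_pos": [-0.021, 0.0005, -0.0306], "spin": 0, "jaw": 0.0},
  {"delta_pos": [-0.0237, 0.0005, -0.0362], "spin": 0, "jaw": 0.0},
  {"delta_pos": [-0.0261, 0.0005, -0.0418], "spin": 0, "jaw": 0.0},
])

```text
clock: 33.4
position: [0.4499, -0.0408, 0.0696]
tcp_rot: [2.251, 2.187, 0.005]
force: [0.5, 1.9, 5.4]
grip_width: 0.011
finger_force: 64.9
```

Emit:
servo_tool([
  {"delta_pos": [-0.0022, 0, -0.0058], "spin": 0, "jaw": 0.0},
  {"delta_pos": [-0.0042, 0, -0.0117], "spin": 0, "jaw": 0.0},
  {"delta_pos": [-0.0058, 0, -0.0177], "spin": 0, "jaw": 0.0},
  {"delta_pos": [-0.0073, 0, -0.0237], "spin": 0, "jaw": 0.0},
  {"delta_pos": [-0.0083, 0, -0.0287], "spin": 0, "jaw": 0.0},
  {"delta_pos": [-0.009, 0, -0.0337], "spin": 0, "jaw": 0.0},
  {"delta_pos": [-0.0095, 0, -0.0367], "spin": 0, "jaw": 0.0},
  {"delta_pos": [-0.0095, 0, -0.0387], "spin": 0, "jaw": 0.0},
])

```text
clock: 34.2
position: [0.44, -0.0406, 0.0304]
tcp_rot: [2.252, 2.188, 0.004]
force: [6.3, 2.1, 1.0]
grip_width: 0.0109
finger_force: 63.6
```

```bash
python3 - <<'E'
from h import *
pose()
E
```

```text
t 34.2 pos [ 0.44   -0.0406  0.0304] yang -1.6 F [6.3 2.1 1. ] w 0.0109 ff 63.6 q7 -0.29
```

Emit:
servo_tool([
  {"delta_pos": [-0.0003, 0, -0.0015], "spin": 0, "jaw": 0.0},
  {"delta_pos": [-0.0005, 0, -0.003], "spin": 0, "jaw": 0.0},
  {"delta_pos": [-0.0006, 0, -0.0045], "spin": 0, "jaw": 0.0},
  {"delta_pos": [-0.0007, 0, -0.006], "spin": 0, "jaw": 0.0},
  {"delta_pos": [-0.0008, 0, -0.007], "spin": 0, "jaw": 0.0},
  {"delta_pos": [-0.0008, 0, -0.008], "spin": 0, "jaw": 0.0},
  {"delta_pos": [-0.0008, 0, -0.008], "spin": 0, "jaw": 0.0},
])

```text
clock: 34.9
position: [0.4395, -0.0405, 0.0226]
tcp_rot: [2.252, 2.188, 0.005]
force: [5.7, 2.9, 2.0]
grip_width: 0.0107
finger_force: 63.8
```

Emit:
servo_tool([
  {"delta_pos": [0, 0, -0.001], "spin": 0, "jaw": 0.0},
  {"delta_pos": [0, 0, -0.002], "spin": 0, "jaw": 0.0},
  {"delta_pos": [0, 0, -0.003], "spin": 0, "jaw": 0.0},
  {"delta_pos": [0, 0, -0.003], "spin": 0, "jaw": 0.0},
])

```text
clock: 35.3
position: [0.4396, -0.0406, 0.0215]
tcp_rot: [2.251, 2.187, 0.002]
force: [-0.7, 2.9, 20.6]
grip_width: 0.0107
finger_force: 65.8
```

The lid has met the parting face (20 N). Release it and go to the knob.

Emit:
servo_tool([
  {"delta_pos": [0, 0, 0.001], "spin": 0, "jaw": 0.04},
  {"delta_pos": [0, 0, 0.001], "spin": 0, "jaw": 0.04},
  {"delta_pos": [0, 0, 0.001], "spin": 0, "jaw": 0.04},
  {"delta_pos": [0, 0, 0.03], "spin": 0, "jaw": 0.04},
  {"delta_pos": [0, 0, 0.07], "spin": 0, "jaw": 0.05},
  {"delta_pos": [0, 0, 0.12], "spin": 0, "jaw": 0.05},
  {"delta_pos": [0, -0.02, 0.12], "spin": 8, "jaw": 0.05},
  {"delta_pos": [0, -0.04, 0.12], "spin": 16, "jaw": 0.05},
])

```text
clock: 36.1
position: [0.4376, -0.0819, 0.14]
tcp_rot: [1.918, 2.486, -0.002]
force: [0.4, -0.4, -0.0]
grip_width: 0.0502
finger_force: 0.0
```

Emit:
servo_tool([
  {"delta_pos": [0, -0.02, 0], "spin": 8, "jaw": 0.05},
  {"delta_pos": [0, -0.04, 0], "spin": 16, "jaw": 0.05},
  {"delta_pos": [-0.002, -0.06, 0], "spin": 24, "jaw": 0.05},
  {"delta_pos": [-0.004, -0.08, 0], "spin": 32, "jaw": 0.05},
  {"delta_pos": [-0.006, -0.1, 0], "spin": 40, "jaw": 0.05},
  {"delta_pos": [-0.01, -0.1175, 0], "spin": 48, "jaw": 0.05},
  {"delta_pos": [-0.01, -0.1175, 0], "spin": 56, "jaw": 0.05},
  {"delta_pos": [-0.01, -0.1175, 0], "spin": 64, "jaw": 0.05},
])

```text
clock: 36.9
position: [0.4256, -0.1997, 0.1377]
tcp_rot: [-0.314, -3.121, -0.002]
force: [0.1, 0.5, 0.8]
grip_width: 0.0499
finger_force: 0.0
```

Emit:
servo_tool([
  {"delta_pos": [0, 0, 0], "spin": 8, "jaw": 0.05},
  {"delta_pos": [0, 0, 0], "spin": 16, "jaw": 0.05},
  {"delta_pos": [0, 0, 0], "spin": 19, "jaw": 0.05},
  {"delta_pos": [0, 0, 0], "spin": 19, "jaw": 0.05},
  {"delta_pos": [0, 0, 0], "spin": 19, "jaw": 0.05},
])

```text
clock: 37.4
position: [0.4267, -0.1988, 0.1383]
tcp_rot: [0.198, -3.133, -0.002]
force: [-0.4, 0.3, -0.3]
grip_width: 0.0501
finger_force: 0.0
```

```bash
python3 - <<'E'
from h import *
pose();b=snap('wrist');c=snap('top')
C=c['color'][140:260,270:430]
im=np.zeros((600,640,3),np.uint8);im[:200,:267]=cv2.resize(C,(267,200));im[200:]=b['color'];cv2.imwrite('pics/c11.png',im)
E
```

```text
t 37.4 pos [ 0.4267 -0.1988  0.1383] yang 97.2 F [-0.4  0.3 -0.3] w 0.0501 ff 0.0 q7 1.76
```

View pics/c11.png

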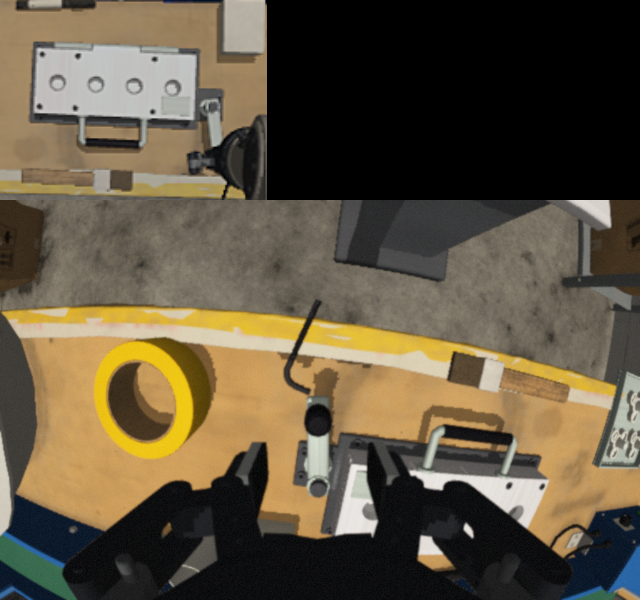

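The lid is shut and the knob, at (318,418), is centred. Grip it and swing the clamp back.

Emit:
servo_tool([
  {"delta_pos": [0.003, 0, -0.03], "spin": 0, "jaw": 0.05},
  {"delta_pos": [0.003, 0, -0.06], "spin": 0, "jaw": 0.05},
  {"delta_pos": [0.003, 0, -0.083], "spin": 0, "jaw": 0.05},
  {"delta_pos": [0.003, 0, -0.083], "spin": 0, "jaw": 0.05},
  {"delta_pos": [0.003, 0, -0.083], "spin": 0, "jaw": 0.01},
  {"delta_pos": [0.003, 0, -0.083], "spin": 0, "jaw": 0.01},
  {"delta_pos": [0.003, 0, -0.083], "spin": 0, "jaw": 0.01},
  {"delta_pos": [0.003, 0, -0.083], "spin": 0, "jaw": 0.01},
])

```text
clock: 38.3
position: [0.432, -0.199, 0.0577]
tcp_rot: [-0.2, 3.133, -0.002]
force: [-1.8, 0.6, 7.0]
grip_width: 0.0179
finger_force: 58.6
```

Emit:
servo_tool([
  {"delta_pos": [-0.0007, 0.008, 0.001], "spin": -7.2, "jaw": 0.01},
  {"delta_pos": [-0.0005, 0.0164, 0.001], "spin": -14.3, "jaw": 0.01},
  {"delta_pos": [0.0008, 0.0246, 0.001], "spin": -21.5, "jaw": 0.01},
  {"delta_pos": [0.0032, 0.0325, 0.001], "spin": -28.6, "jaw": 0.01},
  {"delta_pos": [0.0064, 0.0401, 0.001], "spin": -35.8, "jaw": 0.01},
  {"delta_pos": [0.0106, 0.0472, 0.001], "spin": -43, "jaw": 0.01},
  {"delta_pos": [0.0157, 0.0537, 0.001], "spin": -50, "jaw": 0.01},
])

```text
clock: 39.0
position: [0.4475, -0.1463, 0.0579]
tcp_rot: [1.15, 2.92, -0.002]
force: [0.7, -2.7, -0.7]
grip_width: 0.0179
finger_force: 59.2
```

Emit:
servo_tool([
  {"delta_pos": [0.0058, 0.0058, 0], "spin": -7.2, "jaw": 0.01},
  {"delta_pos": [0.0123, 0.0109, 0], "spin": -14.3, "jaw": 0.01},
  {"delta_pos": [0.0194, 0.0151, 0], "spin": -21.5, "jaw": 0.01},
  {"delta_pos": [0.0269, 0.0184, 0], "spin": -28.6, "jaw": 0.01},
  {"delta_pos": [0.0348, 0.0208, 0], "spin": -35.8, "jaw": 0.01},
  {"delta_pos": [0.043, 0.0221, 0], "spin": -43, "jaw": 0.01},
  {"delta_pos": [0.0512, 0.0224, 0], "spin": -49, "jaw": 0.01},
  {"delta_pos": [0.0535, 0.0224, 0], "spin": -49, "jaw": 0.01},
])

```text
clock: 39.8
position: [0.4976, -0.1245, 0.0577]
tcp_rot: [-2.255, -2.184, 0.01]
force: [-9.8, -2.3, 10.8]
grip_width: 0.018
finger_force: 60.8
```

Emit:
servo_tool([
  {"delta_pos": [0.001, 0, 0], "spin": 0, "jaw": 0.01},
  {"delta_pos": [0.002, 0, 0], "spin": 0, "jaw": 0.01},
  {"delta_pos": [0.002, 0, 0], "spin": 0, "jaw": 0.01},
])

```text
clock: 40.1
position: [0.4976, -0.1245, 0.0577]
tcp_rot: [-2.253, -2.183, 0.013]
force: [-9.6, -0.7, 11.6]
grip_width: 0.0176
finger_force: 61.0
```

Emit:
servo_tool([
  {"delta_pos": [-0.001, 0, 0], "spin": 0, "jaw": 0.05},
  {"delta_pos": [-0.001, 0, 0], "spin": 0, "jaw": 0.05},
  {"delta_pos": [-0.001, 0, 0], "spin": 0, "jaw": 0.05},
  {"delta_pos": [-0.001, 0, 0.03], "spin": 0, "jaw": 0.05},
  {"delta_pos": [-0.001, 0, 0.07], "spin": 0, "jaw": 0.05},
  {"delta_pos": [-0.001, 0, 0.12], "spin": 0, "jaw": 0.05},
  {"delta_pos": [-0.02, -0.04, 0.15], "spin": 0, "jaw": 0.05},
  {"delta_pos": [-0.04, -0.08, 0.15], "spin": 0, "jaw": 0.05},
])

```text
clock: 40.9
position: [0.4669, -0.2018, 0.2127]
tcp_rot: [2.238, 2.189, 0.01]
force: [1.1, -1.7, -0.3]
grip_width: 0.05
finger_force: 0.0
```

Emit:
servo_tool([
  {"delta_pos": [-0.02, -0.04, 0], "spin": 0, "jaw": 0.05},
  {"delta_pos": [-0.04, -0.08, 0], "spin": 0, "jaw": 0.05},
  {"delta_pos": [-0.06, -0.12, 0], "spin": 0, "jaw": 0.05},
  {"delta_pos": [-0.08, -0.16, 0], "spin": 0, "jaw": 0.05},
  {"delta_pos": [-0.1, -0.18, 0], "spin": 0, "jaw": 0.05},
  {"delta_pos": [-0.1, -0.18, 0], "spin": 0, "jaw": 0.05},
  {"delta_pos": [-0.1, -0.18, 0], "spin": 0, "jaw": 0.05},
])

```text
clock: 41.6
position: [0.3621, -0.383, 0.2071]
tcp_rot: [2.255, 2.187, 0.001]
force: [-0.0, 0.2, 0.9]
grip_width: 0.0501
finger_force: 0.0
```

```bash
python3 - <<'E'
from h import *
pose();b=snap('scene');c=snap('top')
C=c['color'][150:270,170:430]
im=np.zeros((600,780,3),np.uint8);im[:360]=cv2.resize(C,(780,360),interpolation=cv2.INTER_CUBIC);im[360:600,:440]=b['color'][160:400,140:580];cv2.imwrite('pics/c12.png',im)
a=cv2.imread('pics/top0.png')[160:215,285:410];d=cv2.absdiff(a,c['color'][160:215,285:410]).max(2);print((d>60).sum())
E
```

```text
t 41.6 pos [ 0.3621 -0.383   0.2071] yang -1.8 F [-0.   0.2  0.9] w 0.0501 ff 0.0 q7 0.64
53
```

View pics/c12.png

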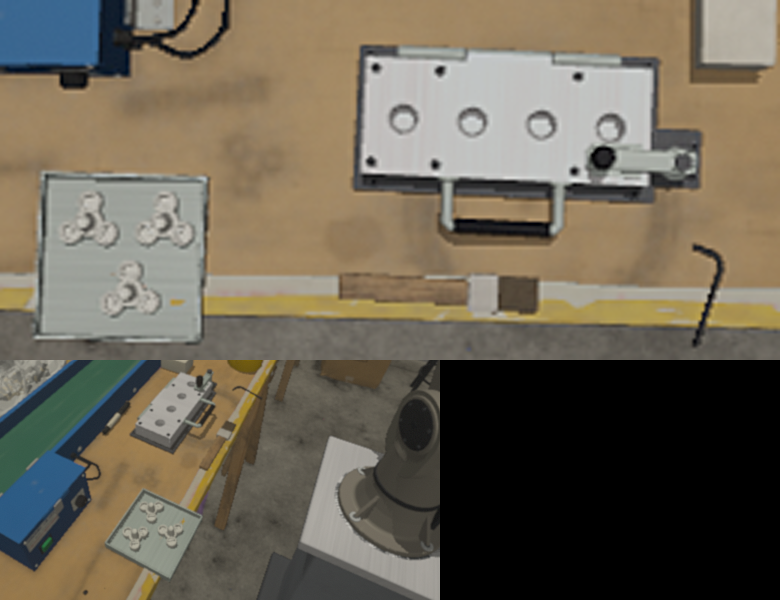

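The lid is shut, the clamp is back at its starting place (knob at (602,158) is top pixel (371,203), as at the start), and three castings are in the tray. The brush, hex key and marker are untouched.

```bash
python3 -c "
from workcell import manip
print(manip.hand_in())"
```

```text
the job is handed in; nothing more can be done
None
```

The job is handed in, with no score returned: the lid held at 45° for about 2.7 s, the three castings present (cavity 0 was empty) are in the tray, and the lid is shut with the clamp swung back over it. The tray was knocked about 2 cm towards the table edge during the run and slightly overhangs it.

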